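# Pack the paint jars and latch the case

## Robot

A 6-joint arm with a two-finger parallel gripper is mounted at the origin on the work surface. World frame = base frame: x ahead of the robot, y to its left, z up, the work surface at z = 0. Lengths are in m, angles in rad, forces in N, time in s.
With the tool pointing down it reaches from about 0.275 to 0.85 m from the base axis. Payload 5.2 kg.
Tool frame: the origin (TCP) lies on the centre line of the jaws, within the pads' length; the fingertips stand 8 mm ahead of it and the grasp point (between the pads) lies 11 mm behind it; z points along the fingers, y is the direction in which the jaws open and shut (so a half turn about z gives the same grasp; the last joint's range is limited). The gripper opens to 85 mm and grips with 20 to 120 N. Pads are 22 mm wide; open, the fingers measure 114 mm over their backs; the gripper's body (76 mm by 85 mm) begins 54 mm behind the grasp point. The pads swing forward as they close: fully open they stand 13 mm farther back than shut.
Start: joints at [-1.458, 0.259, 1.535, -0, 1.348, -0.203], TCP at [0.171, -0.523, 0.239] pointing down, gripper open.
Joint ranges: [-3.14, 3.14], [-0.91, 2.08], [0.19, 2.58], [-1.22, 4.36], [0.22, 2.71], [-3.12, 3.12]. Speed limits (rad/s): [2.57, 2.57, 3.14, 3.14, 3.14, 3.14].

## Interface

Orientations are given as a unit quaternion [w, x, y, z].
In Python, from station import observe, get_image, calibration, finish_job gives the robot as it stands.
- The arm moves only by the tool arm_command, never from a script. Its argument "plan" is a list that holds one entry, the list of rows, each a list of 7 numbers: the shift along the tool's x, y, z in cm, then the turn, a rotation vector about the tool's x, y, z in rad, then the closure, from -1 (fully open) to 1 (shut). A call has 1 to 8 rows; each row shifts and turns the commanded pose from where the row before left it, along the tool's axes as they then stand; what a row does not reach is not made up. A row lasts 1/8 s, in which the tool goes at most 62.5 mm and 10.7 degrees, less where a joint would pass 70% of its speed; a pose out of reach is approached as far as the arm can. A call is refused whole if a number of a shift passes 6.25 or a number of a turn 0.188, either way. A call with a gripper value outside its range is refused whole. The fingers move at their own pace and stop on an object; the grip force is fixed at half the most. Time passes only in rows, so rows that do not move let the fingers close. It gives the time, the measured TCP pose, the force and the opening at its end, in the units of the state.
- observe(): the state, without advancing time (a new reading comes with each control period).
- get_image(name): name is "scene" or "side" or "wrist"; returns (picture, depth): 420x560x3 uint8, red, green, blue; 420x560 float32, m along the optical axis (not along the pixel's ray), 0 where there is no reading.
- calibration(name): a dict with "mtx" (3x3 intrinsics, pixels), "rvec" (rotation vector, rad) and "tvec" (3), from world to camera coordinates, as OpenCV has them; the wrist camera has in their place "tool_from_camera" (4x4, takes a point from camera to tool coordinates, whose origin is the TCP and whose axes are the flange's). Camera axes: x right, y down, z forward; pixel columns grow to the right and rows downward; lengths in m; the calibration is good to about 2 mm. The wrist camera is an equidistant fisheye: a pixel r from the principal point sees the ray r / f radians off the axis. A picture is of the moment at which its call begins: read the wrist's pose just before it. calibration takes no time and is no camera call.
- finish_job(): hands the job in, once; it reports no verdict.
The state is a dict: "time": time; "joint_pos": joint angles; "dq": joint speeds; "joint_torque": joint torques, N m; "position": TCP position; "tool_rot": TCP orientation; "ft_force": force on the tool from outside, world axes, zero at the start; "wrist_torque": the same for the moment, N m; "width": opening from 0.0 (shut) to 1.0 (fully open).
Only numpy, scipy, OpenCV 4.12 (cv2) and the standard library are available. Lean on these libraries where they do the work, as an engineer would, in place of code of your own. Each camera call takes 0.05 s, during which the arm holds its last target. There are 200 camera calls.

## Task

Pack this paint case for transport: gently set every paint jar on the table upright into the case, one to a cell, then seat the loose lid fully down over its two pins. Then fasten both draw latches: hook each wire loop over the keeper on the lid and press its lever down over centre until it lies flat shut. Do not disturb the tape roll, mug and brush.

Things in the scene. Friction and masses are not known exactly. Their poses are not given: they have to be found in the camera images.
- case: Wooden case, lower half, fixed: 160 mm (its x) by 188 (its y), rim 68 above the table. Origin: centre of underside. Dark floor 28 up; 4 mm dividers, tops 52 up, make 4 cells 68 square, centres (+-36, +-36); any jar in any cell. Steel pins, 8 mm thick, coned, rise 16 above the rim at (x, y) (+50, +82) and (-50, -82). Side walls 10, end walls 24 thick. A draw latch on each end face (y = +-94)
- jar_blue: Closed glass jar of blue paint, white cap with blue dot: cylinder 50 mm across, 68 high, 0.13 to 0.27 kg. May be absent. Origin: centre of underside, z to the cap. In the case its top is 28 above the rim, so take it near the top; in cell centres jars stand 22 mm apart, so fingers closing along a cell's diagonal have most room
- jar_ochre: Closed glass jar of ochre paint, white cap with ochre dot: cylinder 50 mm across, 68 high, 0.13 to 0.27 kg. May be absent. Origin: centre of underside, z to the cap. In the case its top is 28 above the rim, so take it near the top; in cell centres jars stand 22 mm apart, so fingers closing along a cell's diagonal have most room
- jar_red: Closed glass jar of red paint, white cap with red dot: cylinder 50 mm across, 68 high, 0.13 to 0.27 kg. May be absent. Origin: centre of underside, z to the cap. In the case its top is 28 above the rim, so take it near the top; in cell centres jars stand 22 mm apart, so fingers closing along a cell's diagonal have most room
- jar_green: Closed glass jar of green paint, white cap with green dot: cylinder 50 mm across, 68 high, 0.13 to 0.27 kg. May be absent. Origin: centre of underside, z to the cap. In the case its top is 28 above the rim, so take it near the top; in cell centres jars stand 22 mm apart, so fingers closing along a cell's diagonal have most room
- lid: Loose lid, an upside-down wooden tray 160 mm (its x) by 188 (its y), 42 high, hollow 34 deep, about 0.45 kg. Origin: centre of its open underside, z up; starts right way up on the table. Seated it is flush over the case, origin 68 above the case's. 13 mm square holes in its end walls at (x, y) (+50, +82) and (-50, -82) take the pins; fits either way round (half a turn). A keeper on each end
- lid_handle (a point): Centre of the lid's black handle bar, 69 mm above the lid's underside, over its origin: 108 long along the lid's y, 14 wide, 10 high, 22 free height below it between its posts
- keeper_1 (a point): Keeper on the lid's +y end: steel ledge 22 mm wide, 18 out from the end face, lip turned up at its outer edge: a hook open upwards. This point: where the loop's bar lies when hooked, 10 mm out from the end face, 9 above the lid's underside, 3 above the ledge. Lip 15 to 18 mm out, its top 11 above the underside. Either loop may use either keeper
- keeper_2 (a point): Keeper on the lid's -y end: steel ledge 22 mm wide, 18 out from the end face, lip turned up at its outer edge: a hook open upwards. This point: where the loop's bar lies when hooked, 10 mm out from the end face, 9 above the lid's underside, 3 above the ledge. Lip 15 to 18 mm out, its top 11 above the underside. Either loop may use either keeper
- left_lever (a joint): Lever of the latch on the case's +y end, rad: 0 = shut, flat on the end face, tip down; 1.57 = level, tip straight out; at most 2.2. Starts open near level, stays where left (0.04 N m friction). With the loop hooked it stiffens below 1.0 and snaps shut over centre below about 0.2; pressing it takes up to 0.15 N m
- left_lever_hinge (a point): Hinge axis of the left lever, 14 mm out from the case's +y end face, 12 below the rim, parallel to the case's x. The lever is a steel strip 24 mm wide, 3 thick, its outer (upper when level) face 5.5 mm off the line through the hinge, ending 51 mm from the hinge in a finger tab flared outwards
- left_loop (a joint): Wire loop on the left lever, rad relative to it: 0 = pointing opposite to the lever's tip (straight up when the lever is shut), 2.95 = folded outwards along the lever's upper face, as it starts. Swings freely, falls by its weight. Its lean outwards from straight up is its value minus the lever's (negative: towards the lid)
- left_loop_pivot (a point): Axis of the left loop on the lever, parallel to the case's x, 16 mm from the hinge: with the lever shut it is 15.6 mm below the hinge and 3.5 nearer the end face; it turns with the lever (level: 15.6 mm out from the hinge, 3.5 below it)
- left_bar (a point): Middle of the left loop's cross bar, 34 mm from its pivot. 6 mm round wire, loop 42 mm wide outside, 30 inside; two legs run from the pivot to the bar's ends. Sprung: stretches up to 6 mm at 14 N/mm. Swing the bar up and over the keeper's lip so that it drops in; with the lever near level it then stays there by its weight. The loop touches the lid but passes freely by case and lever
- right_lever (a joint): Lever of the latch on the case's -y end, rad: 0 = shut, flat on the end face, tip down; 1.57 = level, tip straight out; at most 2.2. Starts open near level, stays where left (0.04 N m friction). With the loop hooked it stiffens below 1.0 and snaps shut over centre below about 0.2; pressing it takes up to 0.15 N m
- right_lever_hinge (a point): Hinge axis of the right lever, 14 mm out from the case's -y end face, 12 below the rim, parallel to the case's x. The lever is a steel strip 24 mm wide, 3 thick, its outer (upper when level) face 5.5 mm off the line through the hinge, ending 51 mm from the hinge in a finger tab flared outwards
- right_loop (a joint): Wire loop on the right lever, rad relative to it: 0 = pointing opposite to the lever's tip (straight up when the lever is shut), 2.95 = folded outwards along the lever's upper face, as it starts. Swings freely, falls by its weight. Its lean outwards from straight up is its value minus the lever's (negative: towards the lid)
- right_loop_pivot (a point): Axis of the right loop on the lever, parallel to the case's x, 16 mm from the hinge: with the lever shut it is 15.6 mm below the hinge and 3.5 nearer the end face; it turns with the lever (level: 15.6 mm out from the hinge, 3.5 below it)
- right_bar (a point): Middle of the right loop's cross bar, 34 mm from its pivot. 6 mm round wire, loop 42 mm wide outside, 30 inside; two legs run from the pivot to the bar's ends. Sprung: stretches up to 6 mm at 14 N/mm. Swing the bar up and over the keeper's lip so that it drops in; with the lever near level it then stays there by its weight. The loop touches the lid but passes freely by case and lever
- tape_roll: Roll of masking tape, 100 mm across, 25 high, lying flat; not to be disturbed. Origin: centre of underside
- water_mug: White mug, 76 mm across, 85 high; not to be disturbed. Origin: centre of underside
- flat_brush: Paint brush lying on the table; not to be disturbed
Mind the look-alikes: they are no part of the job. Leave any pink look-alike of the jar_blue alone.

How it is judged:
On the way, in this order (a step that is already met when the one before it is completed fails the run):
1. every jar stands upright on the floor of the case (horizontal distance between each of jar_blue, jar_ochre, jar_red, jar_green and case below 0.07 m and z of jar_blue in the frame of case between 0.022 and 0.036 m and angle between each of jar_blue, jar_ochre, jar_red, jar_green's own z axis and vertical below 0.15 rad and z of jar_ochre in the frame of case between 0.022 and 0.036 m and z of jar_red in the frame of case between 0.022 and 0.036 m and z of jar_green in the frame of case between 0.022 and 0.036 m), for 0.2 s.
2. the lid sits fully down on the case, over both pins (all of step 1 and horizontal distance between lid and case below 0.006 m and z of lid in the frame of case between 0.064 and 0.0705 m and angle between the x axis of lid and the x axis of case, either way round below 0.06 rad and angle between lid's own z axis and vertical below 0.04 rad), for 0.2 s.
At the end, for the whole second after the job is handed in: Every jar present stands upright (within 0.15 rad) on the case's floor; the lid is on its pins, within 6 mm and 0.06 rad of square and down on the rim; each loop's bar lies in a keeper of the lid (within 7 mm of the hooked point) and each lever reads below 0.12 rad; the lid is at rest (all of step 2 and value of joint each of left_lever, right_lever below 0.12 rad and (distance between left_bar and keeper_1 below 0.007 m or distance between left_bar and keeper_2 below 0.007 m) and (distance between right_bar and keeper_1 below 0.007 m or distance between right_bar and keeper_2 below 0.007 m) and linear speed of lid below 0.02 m/s); the robot touches nothing.
It fails at once if a jar is dropped into the case (faster than 0.8 m/s near it) ((linear speed of jar_blue above 0.8 m/s and horizontal distance between jar_blue and case below 0.08 m and z of jar_blue in the frame of case below 0.07 m) or (linear speed of jar_ochre above 0.8 m/s and horizontal distance between jar_ochre and case below 0.08 m and z of jar_ochre in the frame of case below 0.07 m) or (linear speed of jar_red above 0.8 m/s and horizontal distance between jar_red and case below 0.08 m and z of jar_red in the frame of case below 0.07 m) or (linear speed of jar_green above 0.8 m/s and horizontal distance between jar_green and case below 0.08 m and z of jar_green in the frame of case below 0.07 m)).
It fails at once if the tape roll, mug or brush is moved more than 30 mm (distance of any of tape_roll, water_mug, flat_brush from where it was at the start of the episode above 0.03 m).
Of jar_blue, jar_ochre, jar_red, jar_green only 2 to 4 are there at a start; the rules pass over those that are not, and their reading is None.
At some moment in a run one of jar_blue, jar_ochre, jar_red, jar_green may be knocked a few centimetres aside while the robot is not near it.
It also fails if it takes over 210 s, if anything falls off the work surface, if the arm or the gripper's body presses on something with over 40 N, if the wrist force passes 120 N, or if a joint passes its speed limit or range.

## Working session

There is one attempt and no reset: what is moved stays moved. The work goes in short steps, Python scripts to look and compute and a tool call to move; the robot and the scene stay as the last step left them, time stands still between calls to the robot, and variables do not carry over. Pictures are saved under pics/ and viewed, about 12 in all and at most 16, crops included, and the job is handed in when it is done.

Besides the shell and the picture viewer there is one more tool, called after "Call:" by a JSON object that holds its "method" and its "body", one argument or row to a line. arm_command: Moves the arm, as the interface text tells. Its arguments: {"type":"object","properties":{"plan":{"type":"array","items":{"type":"array","items":{"type":"array","items":{"type":"number"}}}}},"required":["plan"]}

```bash
mkdir -p pics; ls; cat > h.py <<'E'
import numpy as np, cv2
from scipy.spatial.transform import Rotation as R
from station import observe, get_image, calibration, finish_job
def Rt(c): return cv2.Rodrigues(np.array(c['rvec'],float))[0], np.array(c['tvec'],float).ravel()
def cloud(depth,c):
    "world points HxWx3 from a fixed camera"
    K=np.array(c['mtx']); r,t=Rt(c); v,u=np.indices(depth.shape)
    p=np.stack([(u-K[0,2])/K[0,0]*depth,(v-K[1,2])/K[1,1]*depth,depth],-1)
    return (p-t)@r
def wcloud(depth,c,o):
    "world points from the wrist fisheye (depth along axis)"
    K=np.array(c['mtx']); v,u=np.indices(depth.shape)
    x=(u-K[0,2])/K[0,0]; y=(v-K[1,2])/K[1,1]; th=np.hypot(x,y)+1e-9
    s=np.tan(np.minimum(th,1.5))/th
    p=np.stack([x*s*depth,y*s*depth,depth],-1)
    T=np.array(c['tool_from_camera']); p=p@T[:3,:3].T+T[:3,3]
    q=o['tool_rot']; r=R.from_quat([q[1],q[2],q[3],q[0]])
    return p@r.as_matrix().T+np.array(o['position'])
def save(n,im,s=1.0): cv2.imwrite('pics/'+n,cv2.resize(im[...,::-1],None,fx=s,fy=s,interpolation=cv2.INTER_CUBIC))
E
python3 - <<'E'
from h import *
o=observe(); print(o)
for n in ['scene','side','wrist']:
    im,d=get_image(n); np.savez(n+'0.npz',im=im,d=d); c=calibration(n); print(n,c,(d==0).mean())
    save(n+'0.png',im,1.4)
E
```

```text
pics
{'time': 0.0, 'joint_pos': array([-1.45777698e+00,  2.59357788e-01,  1.53613967e+00,  3.95085113e-05,
        1.34799750e+00, -2.02760840e-01]), 'dq': array([ 0.00101509,  0.0006001 ,  0.00066536, -0.00059209,  0.00034522,
       -0.00058857]), 'joint_torque': array([-1.89944158e-04, -4.46031618e+01, -2.90571910e+01, -4.88863370e-04,
        1.11907837e-02,  3.91941933e-05]), 'position': array([ 0.17080095, -0.52224241,  0.23844402]), 'tool_rot': array([-9.49331166e-04,  9.87561474e-01,  1.57230497e-01,  6.19070418e-05]), 'ft_force': array([ 0.60904561, -0.24286191,  0.87234922]), 'wrist_torque': array([-0.03177374, -0.01860221, -0.01990931]), 'width': 1.0008103390262997}
scene {'mtx': array([[396.00361858,   0.        , 275.6705028 ],
       [  0.        , 396.00361858, 203.78002879],
       [  0.        ,   0.        ,   1.        ]]), 'rvec': array([ 1.84945893,  1.82148976, -0.63644462]), 'tvec': array([ 0.00732619, -0.40556474,  1.44139726])} 0.003805272108843537
side {'mtx': array([[544.24963346,   0.        , 277.36942084],
       [  0.        , 544.24963346, 216.29589494],
       [  0.        ,   0.        ,   1.        ]]), 'rvec': array([ 0.63640219, -2.60777453,  1.19740191]), 'tvec': array([0.51160875, 0.23921833, 1.24123181])} 0.003928571428571429
wrist {'mtx': array([[325.1922621 ,   0.        , 276.59230679],
       [  0.        , 325.1922621 , 209.61748368],
       [  0.        ,   0.        ,   1.        ]]), 'tool_from_camera': array([[ 1.12304476e-03, -9.46001158e-01, -3.24161299e-01,
         8.40320619e-02],
       [ 9.99999335e-01,  1.14693914e-03,  1.17343627e-04,
         1.46468589e-04],
       [ 2.60786075e-04, -3.24161216e-01,  9.46001817e-01,
        -1.33087253e-01],
       [ 0.00000000e+00,  0.00000000e+00,  0.00000000e+00,
         1.00000000e+00]])} 0.0038392857142857144
```

View pics/scene0.png

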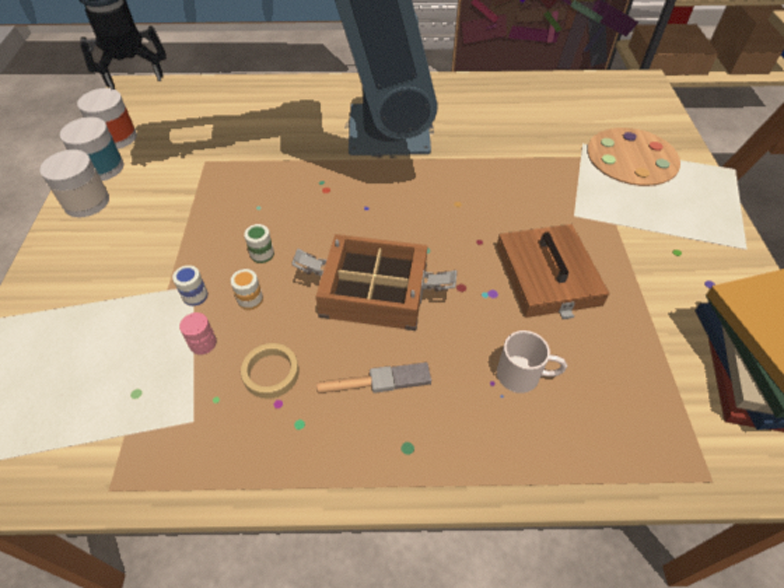

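View pics/side0.png

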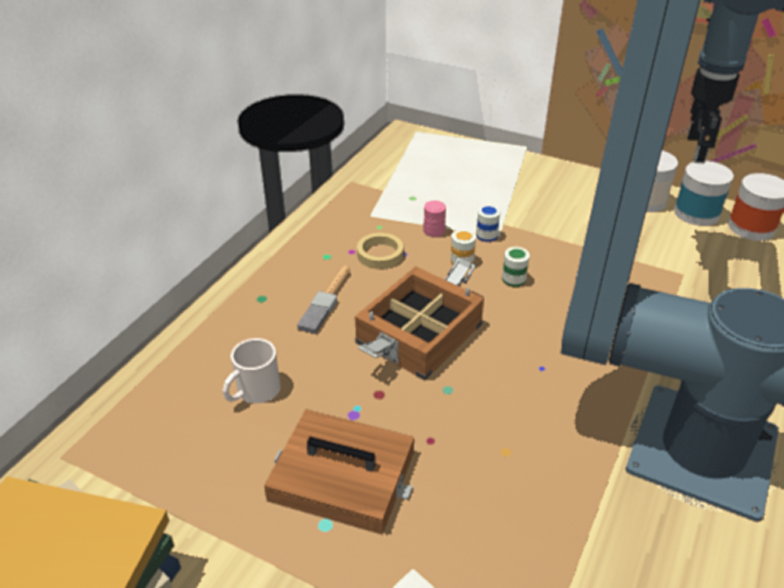

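Scene picture (784x588): green jar (259,242), blue jar (190,284), ochre jar (246,288), and no red jar. The pink look-alike is at (198,333) and the big cans at (75,180), (90,145) and (105,115); none of those are for me. The case is at (372,280), the lid at (552,268), the mug at (523,360), the tape at (270,370) and the brush at (375,380).

```bash
cat > m.py <<'E'
from h import *
def load(n): z=np.load(n+'0.npz'); return z['im'],z['d']
for n in ['scene','side']:
    im,d=load(n); P=cloud(d,calibration(n)); hsv=cv2.cvtColor(im,cv2.COLOR_RGB2HSV)
    z=P[...,2]; inb=(P[...,0]>.2)&(P[...,0]<.85)&(abs(P[...,1])<.6)
    print(n,'table z',np.median(z[inb&(abs(z)<.02)]))
    # white caps
    m=(inb&(z>.058)&(z<.075)&(hsv[...,2]>90)).astype(np.uint8)
    k,l,s,c=cv2.connectedComponentsWithStats(m)
    for i in range(1,k):
        if s[i,4]>40:
            q=P[l==i]; print('cmp',c[i].round(),s[i,4],'xy',((q[:,:2].min(0)+q[:,:2].max(0))/2).round(4),'ext',np.ptp(q,axis=0).round(3),'z',np.median(q[:,2]).round(4),np.median(im[l==i],0))
    # case rim
    wood=inb&(hsv[...,0]<14)&(hsv[...,1]>110)
    for nm,lo,hi,yr in [('case',.060,.075,(-.2,.15)),('lid',.035,.049,(.05,.5))]:
        mm=(wood&(z>lo)&(z<hi)).astype(np.uint8)
        k,l,s,c=cv2.connectedComponentsWithStats(mm)
        for i in range(1,k):
            if s[i,4]>150:
                q=P[l==i][:,:2].astype(np.float32); b=cv2.minAreaRect(q); print(nm,s[i,4],np.round(b[0],4),np.round(b[1],4),round(b[2],2),c[i].round(),np.median(P[l==i][:,2]))
    dk=(inb&(z>.058)&(z<.085)&(im.max(-1)<60)).astype(np.uint8)
    k,l,s,c=cv2.connectedComponentsWithStats(dk)
    for i in range(1,k):
        if s[i,4]>40:
            q=P[l==i][:,:2].astype(np.float32); b=cv2.minAreaRect(q);print('dark',s[i,4],np.round(b[0],4),np.round(b[1],4),round(b[2],2),c[i].round())
E
python3 m.py
python3 - <<'E'
from h import *
z=np.load('scene0.npz'); save('crop1.png',z['im'][130:300,90:330],3.2)
E
```

```text
scene table z 0.0019353514072072114
cmp [183. 167.] 221 xy [ 0.4313 -0.2762] ext [0.049 0.05  0.015] z 0.0691 [162. 161. 139.]
cmp [267. 195.] 1852 xy [ 0.5318 -0.0354] ext [0.192 0.293 0.017] z 0.0685 [166. 113.  74.]
cmp [133. 197.] 261 xy [ 0.5385 -0.3951] ext [0.051 0.05  0.015] z 0.0687 [162. 153. 159.]
cmp [174. 200.] 259 xy [ 0.5507 -0.2838] ext [0.049 0.048 0.015] z 0.0688 [219. 172. 140.]
cmp [138. 232.] 309 xy [ 0.6508 -0.3583] ext [0.049 0.051 0.015] z 0.0689 [227. 136. 149.]
cmp [378. 245.] 122 xy [0.7105 0.2216] ext [0.047 0.061 0.017] z 0.0673 [143.  128.5 118. ]
cmp [370. 263.] 122 xy [0.7384 0.2125] ext [0.047 0.067 0.017] z 0.0666 [142.5 127.5 118. ]
cmp [398. 257.] 44 xy [0.734  0.2715] ext [0.013 0.03  0.017] z 0.0702 [215.5 190.  174.5]
cmp [539. 289.] 91 xy [0.8215 0.5702] ext [0.013 0.046 0.017] z 0.0665 [113. 100.  82.]
case 1374 [ 0.5316 -0.0398] [0.1887 0.1636] 79.61 [266. 195.] 0.06871400181488485
lid 2816 [0.4955 0.3148] [0.1923 0.1626] 9.14 [394. 190.] 0.04302277400159986
lid 205 [ 0.6102 -0.0499] [0.1805 0.0054] 79.92 [263. 222.] 0.041999159268447925
dark
[... 309 characters left out ...]
667 [168.5 174.5 193.5]
cmp [331. 170.] 174 xy [ 0.5478 -0.2809] ext [0.049 0.052 0.016] z 0.0668 [233.  194.5 150.5]
cmp [369. 183.] 185 xy [ 0.4277 -0.2759] ext [0.05  0.058 0.015] z 0.0667 [165. 174. 152.]
cmp [298. 222.] 1736 xy [ 0.5304 -0.0324] ext [0.189 0.306 0.017] z 0.0669 [178. 126.  80.]
cmp [180. 250.] 144 xy [0.7322 0.209 ] ext [0.054 0.055 0.017] z 0.0668 [141. 134. 127.]
cmp [178. 268.] 206 xy [0.7133 0.2432] ext [0.061 0.098 0.017] z 0.0674 [146.  138.  129.5]
case 1126 [ 0.5302 -0.0364] [0.1941 0.1627] 80.31 [300. 223.] 0.06686353995466078
lid 4704 [0.4941 0.3173] [0.1888 0.1634] 9.25 [244. 333.] 0.041438714732028654
dark 297 [0.4931 0.3179] [0.1054 0.0141] 9.68 [244. 321.]
```

View pics/crop1.png

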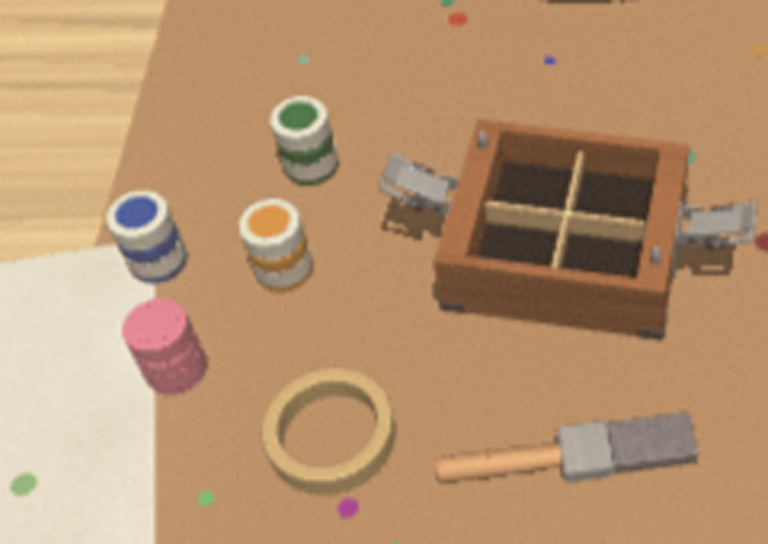

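The crop confirms it: green, blue and ochre jars have white caps with coloured dots, and the pink one has no cap. Both views agree to about 3 mm, with tops at 68 mm and the case measuring 189x163. I'm moving now.

```bash
cat >> h.py <<'E'
def go(x,y,z,psi=None,p=None,o=None,n=8,show=True):
    """tool-down move: total shift (cm) in tool axes and yaw turn about tool z, from pose (pos,yaw deg)"""
    o=o or observe(); q=o['tool_rot']; r=R.from_quat([q[1],q[2],q[3],q[0]]).as_matrix()
    cur=np.degrees(np.arctan2(r[1,0],r[0,0])); d=np.array([x,y,z])-(o['position'] if p is None else p)
    t=r.T@d*100; psi=cur if psi is None else psi; dy=np.radians((psi-cur+180)%360-180)
    print('yaw',cur.round(1),'tilt',(r[:,2]-[0,0,-1]).round(3),'shift',t.round(2),'/n',(t/n).round(2),'turn z',(-dy).round(3),'/n',(-dy/n).round(4))
E
python3 -c "
from h import *
go(.4295,-.276,.14,34.8)"
```

```text
yaw 18.1 tilt [-0.     0.001  0.   ] shift [ 32.24 -15.37   9.9 ] /n [ 4.03 -1.92  1.24] turn z -0.292 /n -0.0364
```

Call:
{"method": "arm_command", "body": {
  "plan": [
    [[4.03,-1.92,1.0,0,0,0,-1],[4.03,-1.92,1.0,0,0,0,-1],[4.03,-1.92,1.0,0,0,0,-1],[4.03,-1.92,1.0,0,0,0,-1],[4.03,-1.92,1.0,0,0,0,-1],[4.03,-1.92,1.0,0,0,0,-1],[4.03,-1.92,1.0,0,0,0,-1],[4.03,-1.92,1.0,0,0,0,-1]]
  ]
}}

```text
time: 1.15
position: [0.4304, -0.2755, 0.1589]
tool_rot: [-0.0, 0.988, 0.157, -0.0]
ft_force: [-1.1, -0.4, -0.8]
width: 0.997
```

Call:
{"method": "arm_command", "body": {
  "plan": [
    [[0,0,0.6,0,0,-0.146,-1],[0,0,0.6,0,0,-0.146,-1],[0,0,0,0,0,0,-1],[0,0,0,0,0,0,-1]]
  ]
}}

```text
time: 1.65
position: [0.4295, -0.2768, 0.1474]
tool_rot: [-0.0, 0.955, 0.298, -0.0]
ft_force: [-0.0, -0.6, 0.1]
width: 0.997
```

```bash
cat > w.py <<'E'
from h import *
import sys
def caps(zlo,zhi,tag=None):
    o=observe(); im,d=get_image('wrist'); P=wcloud(d,calibration('wrist'),o); z=P[...,2]
    if tag: save(tag+'.png',im,1.4)
    m=((z>zlo)&(z<zhi)&(d>0)).astype(np.uint8); k,l,s,c=cv2.connectedComponentsWithStats(m)
    for i in range(1,k):
        if s[i,4]>300:
            q=P[l==i]; print('cmp',c[i].round(),s[i,4],'xy',((q[:,:2].min(0)+q[:,:2].max(0))/2).round(4),'ext',np.ptp(q,axis=0).round(3),'z',np.median(q[:,2]).round(4),np.median(im[l==i],0))
    return o,im,P
if __name__=='__main__': 
    o=observe(); print(o['position'],o['width']); caps(float(sys.argv[1]),float(sys.argv[2]),sys.argv[3]); go(.4295,-.276,.052,34.8)
E
python3 w.py .06 .075 w1
```

```text
[ 0.42954576 -0.27678871  0.14738912] 0.9970954290017539
cmp [135.  39.] 7377 xy [ 0.4831 -0.0817] ext [0.094 0.211 0.015] z 0.0665 [168. 117.  73.]
cmp [517.  60.] 2198 xy [ 0.6496 -0.3573] ext [0.05  0.05  0.009] z 0.0665 [212. 131. 150.]
cmp [384.  91.] 3896 xy [ 0.549  -0.2833] ext [0.049 0.05  0.009] z 0.0666 [213. 169. 112.]
cmp [474. 194.] 2448 xy [ 0.5379 -0.3941] ext [0.049 0.05  0.009] z 0.0665 [129.  128.5 163. ]
cmp [274. 220.] 3652 xy [ 0.4298 -0.2748] ext [0.05  0.049 0.009] z 0.0666 [140. 141. 125.]
yaw 34.7 tilt [ 0. -0.  0.] shift [ 0.05 -0.08  9.55] /n [ 0.01 -0.01  1.19] turn z -0.002 /n -0.0003
```

Call:
{"method": "arm_command", "body": {
  "plan": [
    [[0.02,-0.04,2,0,0,0,-1],[0.02,-0.04,2,0,0,0,-1],[0.02,-0.04,2,0,0,0,-1],[0,0,2,0,0,0,-1],[0,0,1.5,0,0,0,-1],[0,0,0,0,0,0,-1],[0,0,0,0,0,0,0],[0,0,0,0,0,0,1]]
  ]
}}

```text
time: 2.7
position: [0.4299, -0.2758, 0.0531]
tool_rot: [0.001, 0.954, 0.299, 0.0]
ft_force: [0.0, 0.7, 0.7]
width: 0.606
```

Call:
{"method": "arm_command", "body": {
  "plan": [
    [[0,0,0,0,0,0,1],[0,0,0,0,0,0,1],[0,0,0,0,0,0,1],[0,0,0,0,0,0,1],[0,0,-2,0,0,0,1],[0,0,-3,0,0,0,1],[0,0,-3,0,0,0,1],[0,0,-3,0,0,0,1]]
  ]
}}

```text
time: 3.7
position: [0.4292, -0.2751, 0.1634]
tool_rot: [0.0, 0.954, 0.299, 0.0]
ft_force: [-0.4, -0.1, -1.9]
width: 0.565
```

```bash
python3 -c "
from h import *
o=observe();print(o['position'],o['width'],o['ft_force'])
go(.5728,-.0088,.150,34.8,n=7)"
```

```text
[ 0.42924273 -0.27514882  0.16341795] 0.5651244866541473 [-0.40860984 -0.09673751 -1.8676916 ]
yaw 34.8 tilt [ 0. -0.  0.] shift [ 26.99 -13.67   1.34] /n [ 3.86 -1.95  0.19] turn z 0.0 /n 0.0001
```

Call:
{"method": "arm_command", "body": {
  "plan": [
    [[3.86,-1.95,0,0,0,0,1],[3.86,-1.95,0,0,0,0,1],[3.86,-1.95,0,0,0,0,1],[3.86,-1.95,0,0,0,0,1],[3.86,-1.95,0,0,0,0,1],[3.86,-1.95,0,0,0,0,1],[3.86,-1.95,0,0,0,0,1],[0,0,0,0,0,0,1]]
  ]
}}

```text
time: 4.7
position: [0.574, -0.0063, 0.1623]
tool_rot: [-0.0, 0.954, 0.301, 0.0]
ft_force: [-1.0, -0.8, -0.6]
width: 0.567
```

```bash
python3 -c "
from w import *
o=observe();print(o['position'],o['width'],o['ft_force'])
go(.5728,-.0088,.081,34.8,n=4)
o,im,P=caps(.06,.073,'w2')
q=P[(P[...,2]>.062)&(P[...,2]<.072)&(P[...,1]>-.16)&(P[...,1]<.12)&(abs(P[...,0]-.53)<.12)&(im[...,0]>1.2*im[...,2])]
b=cv2.minAreaRect(q[:,:2].astype(np.float32));print(b,len(q))"
```

```text
[ 0.57402316 -0.00627097  0.16231967] 0.567227588093209 [-0.98396836 -0.79247427 -0.59567139]
yaw 35.0 tilt [0.001 0.001 0.   ] shift [-0.25  0.14  8.13] /n [-0.06  0.03  2.03] turn z 0.004 /n 0.0011
cmp [240. 206.] 12357 xy [ 0.5436 -0.0129] ext [0.167 0.265 0.013] z 0.0664 [185. 131.  81.]
cmp [543. 319.] 680 xy [ 0.6502 -0.3561] ext [0.049 0.05  0.009] z 0.0664 [227. 144. 164.]
cmp [285. 348.] 2044 xy [ 0.4775 -0.0771] ext [0.076 0.1   0.013] z 0.0663 [108.  71.  44.]
((0.5371645092964172, -0.007658123970031738), (0.2529769241809845, 0.16111411154270172), 79.77558135986328) 11580
```

View pics/w2.png

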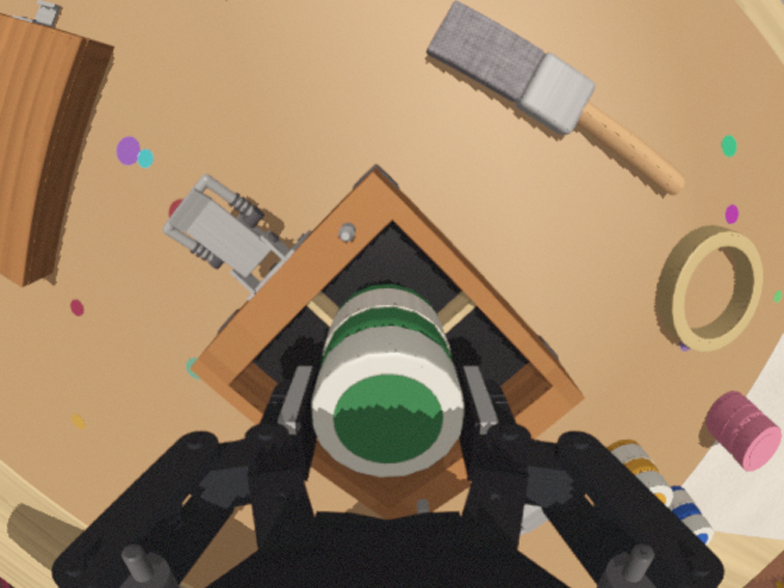

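Call:
{"method": "arm_command", "body": {
  "plan": [
    [[-0.12,0.07,2,0,0,0,1],[-0.12,0.07,2,0,0,0,1],[0,0,2,0,0,0,1],[0,0,1.2,0,0,0,1],[0,0,0.6,0,0,0,1],[0,0,0.2,0,0,0,1],[0,0,0,0,0,0,1],[0,0,0,0,0,0,-0.5]]
  ]
}}

```text
time: 5.75
position: [0.5727, -0.0116, 0.0831]
tool_rot: [0.0, 0.954, 0.299, 0.001]
ft_force: [0.0, -0.6, -0.0]
width: 0.744
```

Call:
{"method": "arm_command", "body": {
  "plan": [
    [[0,0,0,0,0,0,-0.5],[0,0,0,0,0,0,-0.5],[0,0,-1,0,0,0,-0.5],[0,0,-2,0,0,0,-0.5],[0,0,-4,0,0,0,-0.5],[0,0,-4,0,0,0,-1],[0,0,0,0,0,0,-1],[0,0,0,0,0,0,-1]]
  ]
}}

```text
time: 6.75
position: [0.5719, -0.0114, 0.1925]
tool_rot: [0.0, 0.954, 0.299, 0.0]
ft_force: [0.1, -0.2, -0.7]
width: 1.001
```

```bash
cat > pins.py <<'E'
from w import *
def run():
    o,im,P=caps(.09,.102)
    z=P[...,2]; g=(np.ptp(im.astype(int),axis=-1)<30)&(z>.0715)&(z<.09)&(abs(P[...,0]-.53)<.11)&(abs(P[...,1]+.04)<.13)
    k,l,s,c=cv2.connectedComponentsWithStats(g.astype(np.uint8))
    for i in range(1,k):
        if s[i,4]>15:
            q=P[l==i]; print('grey',c[i].round(),s[i,4],q.mean(0).round(4),np.ptp(q,axis=0).round(3))
if __name__=='__main__': run()
E
python3 -c "
from pins import *
run(); go(.549,-.283,.15,34.8,n=7)"
```

```text
cmp [276. 213.] 3174 xy [ 0.5727 -0.0107] ext [0.049 0.049 0.007] z 0.0947 [161.  166.5 146. ]
grey [247. 152.] 80 [0.5965 0.0334 0.0794] [0.007 0.007 0.012]
grey [277. 184.] 234 [0.5899 0.0009 0.083 ] [0.033 0.038 0.016]
grey [298. 340.] 68 [ 0.4699 -0.1087  0.0775] [0.006 0.006 0.012]
yaw 34.8 tilt [-0.001  0.     0.   ] shift [-17.35  21.02   4.16] /n [-2.48  3.    0.59] turn z 0.0 /n 0.0001
```

Call:
{"method": "arm_command", "body": {
  "plan": [
    [[-2.48,3.0,0.3,0,0,0,-1],[-2.48,3.0,0.3,0,0,0,-1],[-2.48,3.0,0.3,0,0,0,-1],[-2.48,3.0,0.6,0,0,0,-1],[-2.48,3.0,0.6,0,0,0,-1],[-2.48,3.0,1,0,0,0,-1],[-2.48,3.0,1,0,0,0,-1],[0,0,0,0,0,0,-1]]
  ]
}}

```text
time: 7.8
position: [0.5478, -0.2851, 0.1485]
tool_rot: [-0.002, 0.955, 0.298, -0.001]
ft_force: [0.0, 0.9, 0.5]
width: 1.003
```

```bash
python3 -c "
from w import *
caps(.06,.072); caps(.09,.102); go(.549,-.283,.053,34.8,n=7)"
```

```text
cmp [33. 25.] 540 xy [ 0.5714 -0.0275] ext [0.045 0.02  0.012] z 0.0669 [29. 56. 34.]
cmp [ 87. 123.] 8754 xy [ 0.5221 -0.1138] ext [0.172 0.143 0.012] z 0.0664 [167. 114.  70.]
cmp [435. 166.] 3110 xy [ 0.6499 -0.3571] ext [0.049 0.05  0.009] z 0.0666 [212. 131. 150.]
cmp [276. 217.] 3637 xy [ 0.5499 -0.2835] ext [0.049 0.05  0.009] z 0.0666 [203. 156. 125.]
cmp [359. 301.] 549 xy [ 0.5314 -0.3862] ext [0.035 0.034 0.008] z 0.0663 [162. 158. 164.]
cmp [ 9. 18.] 800 xy [ 0.5714 -0.0216] ext [0.038 0.032 0.008] z 0.0944 [107. 125.  96.]
yaw 34.8 tilt [-0.002  0.002  0.   ] shift [0.01 0.08 9.68] /n [0.   0.01 1.38] turn z -0.001 /n -0.0001
```

Call:
{"method": "arm_command", "body": {
  "plan": [
    [[0,0,2,0,0,0,-1],[0,0,2,0,0,0,-1],[0,0,2,0,0,0,-1],[0,0,2,0,0,0,-1],[0,0,1.6,0,0,0,-1],[0,0,0,0,0,0,-1],[0,0,0,0,0,0,0],[0,0,0,0,0,0,1]]
  ]
}}

```text
time: 8.9
position: [0.5501, -0.2834, 0.0563]
tool_rot: [0.001, 0.954, 0.299, 0.001]
ft_force: [-0.4, 0.1, 0.4]
width: 0.599
```

Call:
{"method": "arm_command", "body": {
  "plan": [
    [[0,0,0,0,0,0,1],[0,0,0,0,0,0,1],[0,0,0,0,0,0,1],[0,0,0,0,0,0,1],[0,0,-2,0,0,0,1],[0,0,-4,0,0,0,1],[0,0,-4,0,0,0,1],[0,0,-3,0,0,0,1]]
  ]
}}

```text
time: 9.9
position: [0.5497, -0.2834, 0.1873]
tool_rot: [0.001, 0.954, 0.299, 0.001]
ft_force: [-0.6, -1.1, -1.3]
width: 0.559
```

```bash
python3 -c "
from h import *
o=observe();print(o['position'],o['width'],o['ft_force'])
go(.562,-.0796,.180,34.8,n=5)"
```

```text
[ 0.54973899 -0.28336566  0.18733656] 0.5591033658730766 [-0.55247447 -1.0933714  -1.32331805]
yaw 34.8 tilt [ 0.001 -0.001  0.   ] shift [ 12.64 -16.03   0.71] /n [ 2.53 -3.21  0.14] turn z 0.0 /n 0.0001
```

Call:
{"method": "arm_command", "body": {
  "plan": [
    [[2.53,-3.21,0,0,0,0,1],[2.53,-3.21,0,0,0,0,1],[2.53,-3.21,0,0,0,0,1],[2.53,-3.21,0,0,0,0,1],[2.53,-3.21,0,0,0,0,1],[0,0,0,0,0,0,1],[0,0,1,0,0,0,1],[0,0,2,0,0,0,1]]
  ]
}}

```text
time: 10.9
position: [0.5622, -0.0805, 0.1552]
tool_rot: [0.001, 0.954, 0.299, 0.001]
ft_force: [0.7, 0.2, -1.6]
width: 0.562
```

```bash
python3 -c "
from h import *
o=observe();print(o['position'],o['width'],o['ft_force'])
go(.562,-.0796,.0845,34.8,n=5)"
```

```text
[ 0.56223096 -0.08050414  0.15522127] 0.5622896879390629 [ 0.68080968  0.24565684 -1.64214525]
yaw 34.8 tilt [ 0.002 -0.001  0.   ] shift [ 0.03 -0.1   7.07] /n [ 0.01 -0.02  1.41] turn z -0.001 /n -0.0002
```

Call:
{"method": "arm_command", "body": {
  "plan": [
    [[0,0,2,0,0,0,1],[0,0,2,0,0,0,1],[0,0,1.6,0,0,0,1],[0,0,0.9,0,0,0,1],[0,0,0.5,0,0,0,1],[0,0,0.2,0,0,0,1],[0,0,0,0,0,0,1],[0,0,0,0,0,0,-0.5]]
  ]
}}

```text
time: 11.9
position: [0.5625, -0.0793, 0.0843]
tool_rot: [0.001, 0.954, 0.299, 0.001]
ft_force: [0.2, 0.5, -0.0]
width: 0.742
```

Call:
{"method": "arm_command", "body": {
  "plan": [
    [[0,0,0,0,0,0,-0.5],[0,0,0,0,0,0,-0.5],[0,0,-1,0,0,0,-0.5],[0,0,-2,0,0,0,-0.5],[0,0,-4,0,0,0,-0.5],[0,0,-4,0,0,0,-1],[0,0,0,0,0,0,-1],[0,0,0,0,0,0,-1]]
  ]
}}

```text
time: 12.9
position: [0.5615, -0.079, 0.1934]
tool_rot: [0.0, 0.954, 0.299, 0.0]
ft_force: [0.4, 0.7, -0.3]
width: 1.003
```

```bash
python3 -c "
from pins import *
o=observe();print(o['position']);run(); go(.538,-.394,.17,34.8,n=8)
im,d=get_image('scene'); P=cloud(d,calibration('scene')); z=P[...,2]
m=(z>.06)&(z<.075)&(abs(P[...,0]-.538)<.07)&(abs(P[...,1]+.394)<.07); q=P[m]; print(len(q),(q.min(0)+q.max(0))/2)"
```

```text
[ 0.56146714 -0.07897214  0.19338265]
cmp [210. 152.] 3405 xy [ 0.5727 -0.0111] ext [0.049 0.049 0.007] z 0.0947 [155. 167. 142.]
cmp [277. 213.] 3142 xy [ 0.5619 -0.079 ] ext [0.049 0.049 0.007] z 0.0946 [218. 172. 139.]
grey [183.  95.] 85 [0.5961 0.0318 0.0792] [0.007 0.007 0.012]
grey [233. 133.] 133 [ 0.5935 -0.0172  0.0827] [0.017 0.041 0.015]
grey [278. 185.] 177 [ 0.5801 -0.0682  0.0845] [0.024 0.039 0.014]
grey [247. 303.] 79 [ 0.47   -0.1094  0.0783] [0.006 0.007 0.012]
yaw 34.8 tilt [-0.001  0.     0.   ] shift [-19.89  24.56   2.25] /n [-2.49  3.07  0.28] turn z 0.0 /n 0.0001
250 [ 0.53808959 -0.39585972  0.06680739]
```

Both jars are seated. Next is blue, which hasn't moved.

Call:
{"method": "arm_command", "body": {
  "plan": [
    [[-2.49,3.07,0.3,0,0,0,-1],[-2.49,3.07,0.3,0,0,0,-1],[-2.49,3.07,0.3,0,0,0,-1],[-2.49,3.07,0.6,0,0,0,-1],[-2.49,3.07,0.6,0,0,0,-1],[-2.49,3.07,0.8,0,0,0,-1],[-2.49,3.07,0.8,0,0,0,-1],[-2.49,3.07,0.6,0,0,0,-1]]
  ]
}}

```text
time: 14.0
position: [0.5375, -0.3951, 0.1482]
tool_rot: [-0.001, 0.954, 0.299, -0.001]
ft_force: [1.1, 0.5, 0.4]
width: 1.003
```

Call:
{"method": "arm_command", "body": {
  "plan": [
    [[0,0,0,0,0,0,-1],[0,0,0,0,0,0,-1]]
  ]
}}

```text
time: 14.25
position: [0.5379, -0.3936, 0.149]
tool_rot: [-0.001, 0.954, 0.299, -0.0]
ft_force: [0.5, 0.0, -0.4]
width: 1.0
```

```bash
python3 -c "
from w import *
caps(.06,.072); go(.538,-.394,.054,34.8,n=7)"
```

```text
cmp [ 9. 14.] 304 xy [ 0.5579 -0.1003] ext [0.032 0.012 0.012] z 0.066 [89. 60. 20.]
cmp [22. 52.] 2713 xy [ 0.5372 -0.1478] ext [0.103 0.077 0.012] z 0.066 [152. 102.  61.]
cmp [329.  62.] 4199 xy [ 0.6499 -0.3579] ext [0.05  0.049 0.009] z 0.0666 [209. 141. 156.]
cmp [278. 221.] 3601 xy [ 0.5386 -0.3947] ext [0.049 0.05  0.009] z 0.0666 [123. 121. 149.]
yaw 34.8 tilt [-0.001  0.002  0.   ] shift [-0.07  0.07  9.55] /n [-0.01  0.01  1.36] turn z 0.001 /n 0.0001
```

Call:
{"method": "arm_command", "body": {
  "plan": [
    [[0,0,2,0,0,0,-1],[0,0,2,0,0,0,-1],[0,0,2,0,0,0,-1],[0,0,2,0,0,0,-1],[0,0,1.5,0,0,0,-1],[0,0,0,0,0,0,-1],[0,0,0,0,0,0,0],[0,0,0,0,0,0,1]]
  ]
}}

```text
time: 15.3
position: [0.539, -0.3948, 0.0565]
tool_rot: [0.001, 0.954, 0.299, 0.0]
ft_force: [0.9, 0.9, 0.1]
width: 0.605
```

Call:
{"method": "arm_command", "body": {
  "plan": [
    [[0,0,0,0,0,0,1],[0,0,0,0,0,0,1],[0,0,0,0,0,0,1],[0,0,0,0,0,0,1],[0,0,-2,0,0,0,1],[0,0,-4,0,0,0,1],[0,0,-4,0,0,0,1],[0,0,-3,0,0,0,1]]
  ]
}}

```text
time: 16.3
position: [0.5385, -0.3946, 0.187]
tool_rot: [0.001, 0.954, 0.299, 0.0]
ft_force: [0.8, -0.5, -3.2]
width: 0.565
```

```bash
python3 -c "
from h import *
o=observe();print(o['position'],o['width'],o['ft_force'])
go(.491,-.067,.180,34.8,n=7)"
```

```text
[ 0.53851678 -0.39464077  0.18700689] 0.564907193144986 [ 0.75209735 -0.53874693 -3.24938323]
yaw 34.8 tilt [ 0.001 -0.001  0.   ] shift [ 14.81 -29.61   0.67] /n [ 2.12 -4.23  0.1 ] turn z 0.0 /n 0.0
```

Call:
{"method": "arm_command", "body": {
  "plan": [
    [[2.12,-4.23,0,0,0,0,1],[2.12,-4.23,0,0,0,0,1],[2.12,-4.23,0,0,0,0,1],[2.12,-4.23,0,0,0,0,1],[2.12,-4.23,0,0,0,0,1],[2.12,-4.23,0,0,0,0,1],[2.12,-4.23,0,0,0,0,1],[0,0,0,0,0,0,1]]
  ]
}}

```text
time: 17.3
position: [0.4899, -0.0634, 0.1852]
tool_rot: [-0.001, 0.954, 0.301, -0.0]
ft_force: [-0.5, 0.1, -1.7]
width: 0.56
```

Call:
{"method": "arm_command", "body": {
  "plan": [
    [[0,0,1,0,0,0,1],[0,0,1.5,0,0,0,1],[0,0,0.5,0,0,0,1],[0,0,0,0,0,0,1]]
  ]
}}

```text
time: 17.8
position: [0.4907, -0.0671, 0.1543]
tool_rot: [-0.001, 0.954, 0.299, -0.001]
ft_force: [-0.1, -0.6, -1.8]
width: 0.563
```

```bash
python3 -c "
from h import *
o=observe();print(o['position'],o['width'],o['ft_force'])
go(.491,-.067,.0845,34.8,n=5)"
```

```text
[ 0.49067592 -0.06708525  0.1543027 ] 0.5630985221076338 [-0.12559876 -0.58082102 -1.7509832 ]
yaw 34.8 tilt [-0.002  0.001  0.   ] shift [0.04 0.02 6.98] /n [0.01 0.   1.4 ] turn z -0.001 /n -0.0002
```

Call:
{"method": "arm_command", "body": {
  "plan": [
    [[0,0,2,0,0,0,1],[0,0,2,0,0,0,1],[0,0,1.5,0,0,0,1],[0,0,0.8,0,0,0,1],[0,0,0.5,0,0,0,1],[0,0,0.2,0,0,0,1],[0,0,0,0,0,0,1],[0,0,0,0,0,0,-0.5]]
  ]
}}

```text
time: 18.8
position: [0.4917, -0.0668, 0.086]
tool_rot: [0.0, 0.954, 0.299, 0.001]
ft_force: [-0.6, 0.1, -0.4]
width: 0.744
```

Call:
{"method": "arm_command", "body": {
  "plan": [
    [[0,0,0,0,0,0,-0.5],[0,0,0,0,0,0,-0.5],[0,0,-1,0,0,0,-0.5],[0,0,-2,0,0,0,-0.5],[0,0,-4,0,0,0,-0.5],[0,0,-4,0,0,0,-1],[0,0,-1.5,0,0,0,-1],[0,0,0,0,0,0,-1]]
  ]
}}

```text
time: 19.8
position: [0.4916, -0.0667, 0.2112]
tool_rot: [0.001, 0.954, 0.299, 0.001]
ft_force: [-0.7, -0.0, -0.3]
width: 1.001
```

```bash
python3 -c "
from pins import *
o=observe();print(o['position'],o['width'],o['ft_force']);run(); go(.495,.316,.18,9.6,n=8)"
```

```text
[ 0.49160278 -0.0667462   0.21123043] 1.0009047232686799 [-0.73536446 -0.02557861 -0.34693842]
cmp [277.  84.] 3242 xy [ 0.5726 -0.0109] ext [0.05  0.05  0.006] z 0.0947 [161.5 183.  152. ]
cmp [339. 146.] 2983 xy [ 0.5615 -0.0789] ext [0.049 0.049 0.007] z 0.0947 [226. 181. 140.]
cmp [275. 207.] 2757 xy [ 0.4908 -0.0666] ext [0.049 0.05  0.007] z 0.0947 [160. 157. 182.]
grey [248.  34.] 73 [0.5946 0.0322 0.0795] [0.007 0.007 0.012]
grey [335. 116.] 21 [ 0.5794 -0.0626  0.085 ] [0.009 0.009 0.01 ]
grey [314. 130.] 56 [ 0.56   -0.056   0.0845] [0.026 0.006 0.012]
grey [276. 180.] 187 [ 0.5086 -0.055   0.0833] [0.03  0.037 0.014]
grey [300. 247.] 76 [ 0.4693 -0.1089  0.0783] [0.007 0.007 0.012]
yaw 34.8 tilt [-0.  0.  0.] shift [ 22.19 -31.16   3.  ] /n [ 2.77 -3.89  0.37] turn z 0.44 /n 0.055
```

Call:
{"method": "arm_command", "body": {
  "plan": [
    [[2.77,-3.89,0.3,0,0,0,-1],[2.77,-3.89,0.3,0,0,0,-1],[2.77,-3.89,0.3,0,0,0,-1],[2.77,-3.89,0.4,0,0,0,-1],[2.77,-3.89,0.4,0,0,0,-1],[2.77,-3.89,0.4,0,0,0,-1],[2.77,-3.89,0.4,0,0,0,-1],[2.77,-3.89,0.4,0,0,0,-1]]
  ]
}}

```text
time: 20.85
position: [0.4941, 0.3165, 0.1788]
tool_rot: [0.0, 0.954, 0.299, -0.002]
ft_force: [1.3, -0.5, 0.3]
width: 0.997
```

Call:
{"method": "arm_command", "body": {
  "plan": [
    [[0,0,0,0,0,0.147,-1],[0,0,0,0,0,0.147,-1],[0,0,0,0,0,0.146,-1],[0,0,0,0,0,0,-1],[0,0,0,0,0,0,-1]]
  ]
}}

```text
time: 21.48
position: [0.4949, 0.3152, 0.1801]
tool_rot: [0.0, 0.996, 0.085, -0.001]
ft_force: [-0.4, 0.7, -1.0]
width: 1.003
```

```bash
cat > lid.py <<'E'
from h import *
def rect(P,m): 
    k,l,s,c=cv2.connectedComponentsWithStats(m.astype(np.uint8)); i=1+np.argmax(s[1:,4]); q=P[l==i]
    b=cv2.minAreaRect(q[:,:2].astype(np.float32)); print('rect',np.round(b[0],4),np.round(b[1],4),round(b[2],2),'z',np.median(q[:,2]).round(4),len(q))
    return q
def run(x,y,zt,tag=None):
    "lid top (wood) and handle near x,y with lid-top height zt"
    o=observe(); im,d=get_image('wrist'); P=wcloud(d,calibration('wrist'),o); z=P[...,2]
    if tag: save(tag+'.png',im,1.4)
    near=np.hypot(P[...,0]-x,P[...,1]-y)<.16
    rect(P,near&(z>zt-.006)&(z<zt+.005)&(im[...,0]>1.2*im[...,2]))
    q=rect(P,near&(z>zt+.022)&(z<zt+.038)&(im.max(-1)<90))
    return o,im,P
E
python3 -c "
from lid import *
o=observe();print(o['position'],o['width'],o['ft_force']); run(.495,.316,.042,'w3'); go(.495,.316,.07,9.6,n=8)"
```

```text
[0.49485285 0.31515287 0.18012604] 1.0031055443894175 [-0.39019444  0.69888639 -0.95638051]
rect [0.4956 0.316 ] [0.1884 0.1607] 9.4 z 0.0405 32527
rect [0.4964 0.3158] [0.1067 0.0138] 8.8 z 0.0723 2201
yaw 9.7 tilt [-0.001 -0.001  0.   ] shift [ 0.03 -0.08 11.05] /n [ 0.   -0.01  1.38] turn z 0.002 /n 0.0003
```

View pics/w3.png

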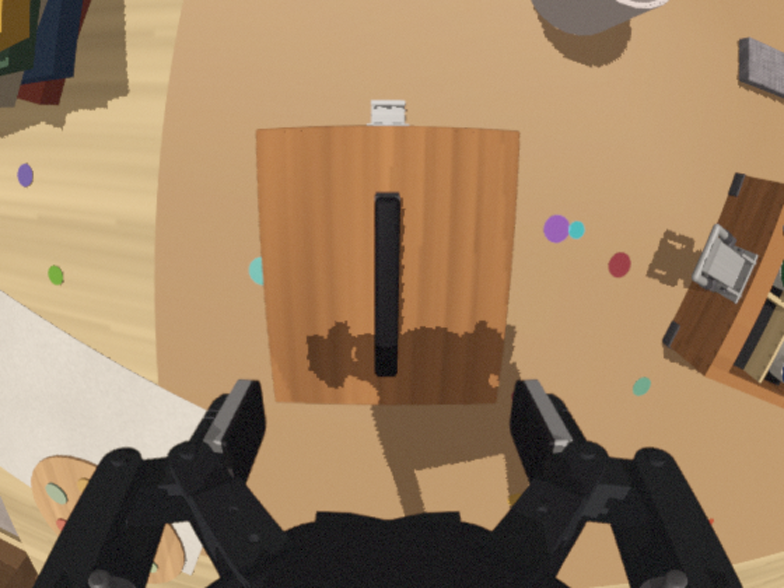

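Call:
{"method": "arm_command", "body": {
  "plan": [
    [[0.07,-0.08,2,0,0,0.005,-1],[0,0,2.5,0,0,0,-1],[0,0,2.5,0,0,0,-1],[0,0,2.5,0,0,0,-1],[0,0,1.5,0,0,0,-1],[0,0,1.1,0,0,0,-1],[0,0,0,0,0,0,0],[0,0,0,0,0,0,1]]
  ]
}}

```text
time: 22.52
position: [0.4965, 0.3166, 0.0611]
tool_rot: [-0.0, 0.997, 0.081, 0.001]
ft_force: [-0.1, -0.8, 0.4]
width: 0.604
```

Call:
{"method": "arm_command", "body": {
  "plan": [
    [[0,0,0,0,0,0,1],[0,0,0,0,0,0,1],[0,0,0,0,0,0,1],[0,0,0,0,0,0,1],[0,0,0,0,0,0,1],[0,0,0,0,0,0,1],[0,0,0,0,0,0,1]]
  ]
}}

```text
time: 23.4
position: [0.4963, 0.3164, 0.0611]
tool_rot: [-0.0, 0.997, 0.081, 0.001]
ft_force: [-1.7, -0.5, 5.3]
width: 0.145
```

```bash
python3 -c "
from h import *
o=observe();print(o['position'],o['width'],o['ft_force']); go(.495,.316,.2,9.6,n=8)"
```

```text
[0.49632518 0.31644643 0.06109124] 0.14511706074029537 [-1.67100628 -0.50597065  5.33182036]
yaw 9.3 tilt [0.001 0.    0.   ] shift [ -0.12   0.02 -13.89] /n [-0.02  0.   -1.74] turn z -0.005 /n -0.0006
```

Call:
{"method": "arm_command", "body": {
  "plan": [
    [[0,0,-1,0,0,0,1],[0,0,-2,0,0,0,1],[0,0,-3,0,0,0,1],[0,0,-3,0,0,0,1],[0,0,-3,0,0,0,1],[0,0,-2,0,0,0,1],[0,0,0,0,0,0,1],[0,0,0,0,0,0,1]]
  ]
}}

```text
time: 24.4
position: [0.495, 0.316, 0.199]
tool_rot: [0.0, 0.997, 0.081, -0.001]
ft_force: [0.1, -0.6, -3.4]
width: 0.148
```

```bash
python3 -c "
from h import *
o=observe();print(o['position'],o['width'],o['ft_force'],o['wrist_torque']); go(.532,-.038,.2,79.7,n=8)"
```

```text
[0.49502869 0.31601101 0.19897903] 0.148037727583208 [ 0.07260451 -0.62501409 -3.43500859] [-0.02407503  0.01464083 -0.00148757]
yaw 9.3 tilt [-0.002 -0.001  0.   ] shift [-2.09 35.53 -0.08] /n [-0.26  4.44 -0.01] turn z -1.228 /n -0.1535
```

Call:
{"method": "arm_command", "body": {
  "plan": [
    [[-0.26,2.5,0,0,0,0,1],[-0.26,4.5,0,0,0,0,1],[-0.26,5.0,0,0,0,0,1],[-0.26,5.0,0,0,0,0,1],[-0.26,5.0,0,0,0,0,1],[-0.26,5.0,0,0,0,0,1],[-0.26,5.0,0,0,0,0,1],[-0.26,3.5,0,0,0,0,1]]
  ]
}}

```text
time: 25.4
position: [0.5321, -0.0394, 0.1987]
tool_rot: [-0.0, 0.997, 0.081, -0.001]
ft_force: [0.2, 0.9, -4.1]
width: 0.149
```

Call:
{"method": "arm_command", "body": {
  "plan": [
    [[0,0,0,0,0,-0.153,1],[0,0,0,0,0,-0.153,1],[0,0,0,0,0,-0.153,1],[0,0,0,0,0,-0.153,1],[0,0,0,0,0,-0.154,1],[0,0,0,0,0,-0.154,1],[0,0,0,0,0,-0.154,1],[0,0,0,0,0,-0.154,1]]
  ]
}}

```text
time: 26.4
position: [0.5319, -0.0371, 0.1986]
tool_rot: [-0.001, 0.766, 0.643, -0.001]
ft_force: [-0.7, -0.8, -4.7]
width: 0.15
```

Call:
{"method": "arm_command", "body": {
  "plan": [
    [[0,0,0,0,0,0,1],[0,0,0,0,0,0,1],[0,0,0,0,0,0,1]]
  ]
}}

```text
time: 26.78
position: [0.5328, -0.0373, 0.2]
tool_rot: [-0.0, 0.768, 0.64, -0.0]
ft_force: [-0.1, -1.1, -3.5]
width: 0.145
```

```bash
python3 -c "
from lid import *
o=observe();print(o['position'],o['width'],o['ft_force']); go(.532,-.038,.2,79.7,n=8)
run(.532,-.038,.181,'w4')
for n in ['scene','side']:
    im,d=get_image(n); P=cloud(d,calibration(n)); z=P[...,2]; save(n+'4.png',im[100:330,120:430] if n=='scene' else im[130:330,180:420],2.5)
    near=np.hypot(P[...,0]-.532,P[...,1]+.038)<.15
    rect(P,near&(z>.172)&(z<.188)&(im[...,0]>1.2*im[...,2]))
"
```

```text
[ 0.53276358 -0.03732046  0.19996514] 0.14499121566890713 [-0.14899212 -1.08644129 -3.54104926]
yaw 79.6 tilt [-0.001  0.     0.   ] shift [-0.08 -0.06 -0.  ] /n [-0.01 -0.01 -0.  ] turn z -0.002 /n -0.0002
rect [ 0.5375 -0.0146] [0.139  0.1606] 79.69 z 0.1793 58378
rect [ 0.5335 -0.0352] [0.1022 0.016 ] 78.38 z 0.2111 5967
rect [ 0.5327 -0.0395] [0.1892 0.1641] 79.16 z 0.1819 3265
rect [ 0.5311 -0.0381] [0.1953 0.1634] 78.6 z 0.1803 2635
```

View pics/scene4.png

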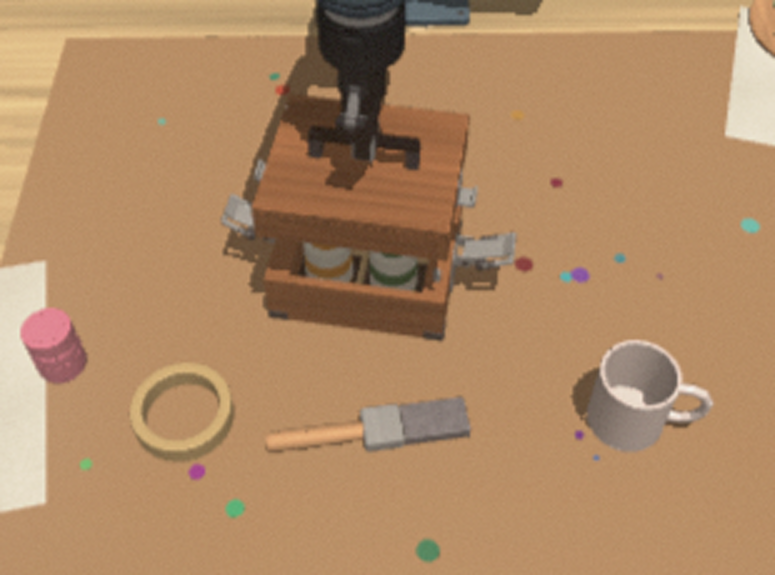

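Scene crop: the lid hangs square above the case, around (360,190), with the keepers over the latch ends. The case and lid rectangles agree to about 1.5 mm, so I'm lowering it.

Call:
{"method": "arm_command", "body": {
  "plan": [
    [[-0.07,0,1,0,0,0,1],[0,0,1.5,0,0,0,1],[0,0,1.5,0,0,0,1],[0,0,1,0,0,0,1],[0,0,0.5,0,0,0,1],[0,0,0.3,0,0,0,1],[0,0,0.3,0,0,0,1],[0,0,0.3,0,0,0,1]]
  ]
}}

```text
time: 27.92
position: [0.5331, -0.0381, 0.1365]
tool_rot: [0.0, 0.768, 0.641, 0.0]
ft_force: [1.2, -0.1, -2.9]
width: 0.148
```

Call:
{"method": "arm_command", "body": {
  "plan": [
    [[0,0,0.2,0,0,0,1],[0,0,0.2,0,0,0,1],[0,0,0.2,0,0,0,1],[0,0,0.2,0,0,0,1],[0,0,0,0,0,0,1]]
  ]
}}

```text
time: 28.55
position: [0.5328, -0.0381, 0.1291]
tool_rot: [0.0, 0.768, 0.641, 0.0]
ft_force: [-3.5, 0.2, 4.3]
width: 0.144
```

Call:
{"method": "arm_command", "body": {
  "plan": [
    [[0,0,0,0,0,0,0.2],[0,0,0,0,0,0,0],[0,0,0,0,0,0,0],[0,0,-2,0,0,0,0],[0,0,-4,0,0,0,0],[0,0,-4,0,0,0,0],[0,0,-4,0,0,0,0],[0,0,0,0,0,0,0]]
  ]
}}

```text
time: 29.55
position: [0.5347, -0.0385, 0.272]
tool_rot: [0.003, 0.768, 0.641, 0.002]
ft_force: [0.4, -0.2, -1.6]
width: 0.503
```

```bash
python3 -c "
from lid import *
o=observe();print(o['position'],o['width'],o['ft_force'])
o,im,P=run(.532,-.038,.110,'w5'); np.savez('w5.npz',P=P,im=im)
im,d=get_image('side'); P=cloud(d,calibration('side')); z=P[...,2]; np.savez('s5.npz',P=P,im=im);save('side5.png',im[150:310,220:380],4.5)
near=np.hypot(P[...,0]-.532,P[...,1]+.038)<.15
rect(P,near&(z>.104)&(z<.115)&(im[...,0]>1.2*im[...,2]))
"
```

```text
[ 0.5347324  -0.03853888  0.27201002] 0.5028665356069466 [ 0.40782274 -0.17713132 -1.592683  ]
rect [ 0.5333 -0.0394] [0.1882 0.1608] 79.77 z 0.1085 27402
rect [ 0.5332 -0.0383] [0.1067 0.0139] 80.0 z 0.1402 1882
rect [ 0.5321 -0.0388] [0.1954 0.1641] 79.9 z 0.1092 2797
```

View pics/w5.png

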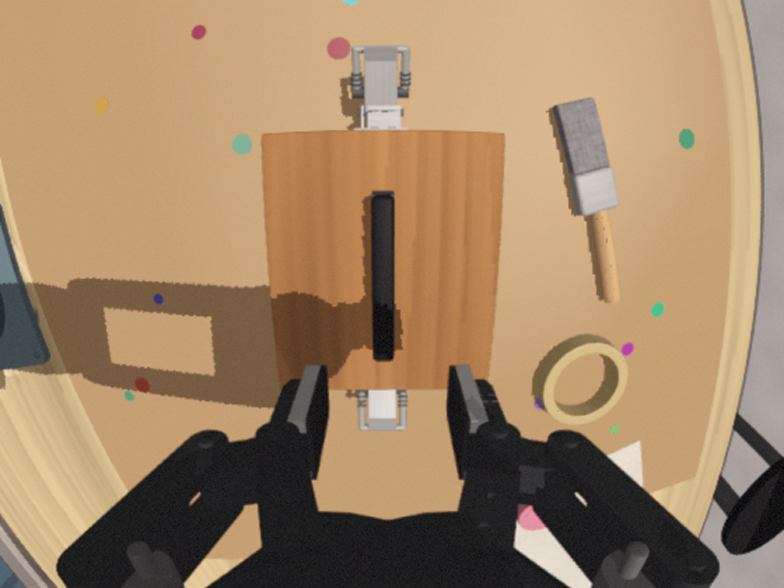

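View pics/side5.png

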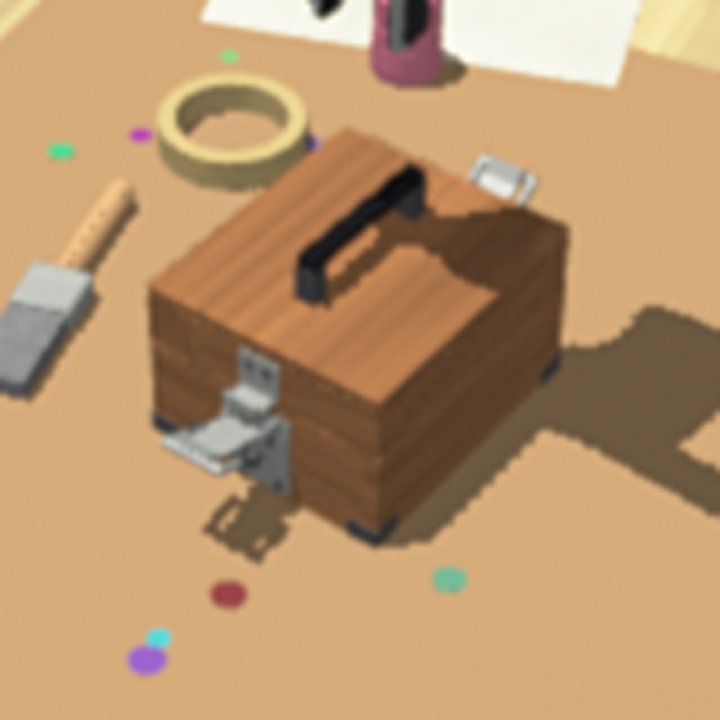

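w5 shows the lid seated square: centre (0.533,-0.038), top at 0.1085. The latch levers point outwards at (381,80) and (383,410). side5 shows a lever about level at (215,440) with the keeper above it at (250,395). Next I'll measure the latch profiles.

```bash
cat > latch.py <<'E'
from h import *
C=np.array([.5328,-.0384]); yaw=np.radians(-10.2); a=np.array([np.cos(yaw),np.sin(yaw)]); b=np.array([-a[1],a[0]])
def prof(P,im,sgn):
    "u = out of the end face, s = along case x, z  (mm)"
    q=P[...,:2]-C; u=(sgn*(q@b)-.094)*1000; s=(q@a)*1000; z=P[...,2]*1000
    g=(abs(s)<30)&(u>-3)&(u<85)&(z>35)&(z<105)
    for nm,m in [('mid',g&(abs(s)<10)),('legs',g&(abs(s)>14)&(abs(s)<23))]:
        print(nm,[(int(k),int(np.median(z[m&(abs(u-k)<1.5)])),int(z[m&(abs(u-k)<1.5)].max()),int((m&(abs(u-k)<1.5)).sum())) for k in range(-2,85,4) if (m&(abs(u-k)<1.5)).sum()>3])
    m=g&(abs(s)>14)&(u>30); print('s range of legs',np.percentile(s[m],[1,99]).round(1),'u max',np.percentile(u[m],99).round(1))
def at(sgn,u,s,z): p=C+a*s/1000+b*sgn*(94+u)/1000; return p[0],p[1],z/1000
E
python3 -c "
from latch import *
for f in ['w5','s5']:
    d=np.load(f+'.npz')
    for s in (1,-1): print(f,s); prof(d['P'],d['im'],s)
go(*at(1,72,0,130),79.8,n=5)"
```

```text
w5 1
mid [(2, 72, 92, 58), (6, 72, 74, 54), (10, 72, 73, 55), (14, 75, 78, 80), (18, 77, 79, 20), (22, 62, 64, 60), (26, 63, 65, 60), (30, 64, 65, 60), (34, 65, 67, 59), (38, 66, 68, 58), (42, 67, 69, 62), (46, 68, 70, 62), (50, 69, 71, 57), (54, 72, 75, 64), (58, 75, 78, 62), (62, 73, 76, 39)]
legs [(2, 61, 63, 14), (6, 61, 62, 5), (10, 62, 62, 5), (14, 57, 62, 14), (26, 58, 60, 25), (30, 59, 60, 38), (34, 60, 63, 42), (38, 62, 64, 44), (42, 64, 66, 45), (46, 65, 67, 39), (50, 67, 69, 33), (54, 69, 71, 34), (58, 71, 73, 37), (62, 72, 74, 30)]
s range of legs [-23.2  21. ] u max 63.1
w5 -1
mid [(26, 65, 67, 27), (30, 66, 68, 42), (34, 68, 71, 43), (38, 70, 72, 38), (42, 71, 73, 42), (46, 73, 75, 39), (50, 75, 78, 52), (54, 80, 83, 53), (58, 82, 83, 15)]
legs [(30, 61, 62, 25), (34, 63, 65, 36), (38, 66, 69, 31), (42, 67, 70, 23), (46, 70, 73, 24), (50, 73, 76, 31), (54, 76, 79, 36), (58, 78, 79, 23)]
s range of legs [-21.5  20.3] u max 60.0
s5 1
mid [(-2, 85, 104, 32), (2, 78, 103, 31), (6, 75, 99, 7), (10, 61, 75, 6), (14, 70, 80, 13), (18, 74, 79, 11), (26, 63, 64, 5), (30, 65, 66, 4), (34, 65, 67, 4), (38, 66, 69, 4), (42, 67, 70, 7), (50, 71, 73, 5), (58, 76, 78, 7), (62, 73, 78, 11)]
legs [(-2, 79, 104, 52), (2, 59, 102, 16), (6, 57, 64, 6), (10, 57, 63, 4), (18, 57, 64, 6), (26, 58, 60, 4), (30, 59, 67, 4), (34, 63, 66, 5), (42, 64, 67, 4), (46, 64, 66, 4), (54, 70, 75, 4), (62, 73, 76, 9)]
s range of legs [-23.8  18.9] u max 65.2
s5 -1
mid [(42, 74, 78, 7), (46, 73, 75, 6), (50, 78, 83, 9), (54, 80, 86, 6), (58, 78, 82, 6)]
legs [(50, 73, 78, 4), (54, 78, 81, 5), (58, 78, 81, 4)]
s range of legs [-23.1  20. ] u max 60.7
yaw 79.7 tilt [ 0. -0.  0.] shift [16.56 -0.03 13.83] /n [ 3.31 -0.01  2.77] turn z -0.002 /n -0.0004
```

Call:
{"method": "arm_command", "body": {
  "plan": [
    [[3.24,0,2,0,0,0,-0.45],[3.24,0,2,0,0,0,-0.45],[3.24,0,2.5,0,0,0,-0.45],[3.24,0,2.5,0,0,0,-0.45],[3.24,-0.1,2.5,0,0,0,-0.45],[0,0,2.3,0,0,0,-0.45],[0,0,0,0,0,0,-0.45],[0,0,0,0,0,0,-0.45]]
  ]
}}

```text
time: 30.65
position: [0.5608, 0.1212, 0.1303]
tool_rot: [-0.0, 0.768, 0.641, -0.0]
ft_force: [-0.3, -0.5, 0.8]
width: 0.724
```

```bash
python3 -c "
from latch import *
o=observe(); print(o['position'],o['width']); im,d=get_image('wrist'); P=wcloud(d,calibration('wrist'),o); prof(P,im,1); save('w6.png',im,1.2)
go(*at(1,68.5,-1,70),79.8,n=5)"
```

```text
[0.56077199 0.12121721 0.13026235] 0.7235323597305345
mid [(-2, 100, 104, 199), (2, 84, 98, 501), (6, 72, 73, 89), (10, 72, 73, 92), (14, 60, 78, 123), (18, 72, 78, 278), (22, 62, 63, 76), (26, 63, 64, 80), (30, 64, 65, 87), (34, 65, 66, 90), (38, 66, 67, 92), (42, 67, 68, 81), (46, 68, 70, 100), (50, 69, 71, 95), (54, 72, 73, 81), (58, 75, 77, 85), (62, 72, 78, 247)]
legs [(-2, 84, 104, 733), (2, 53, 100, 205), (6, 62, 63, 5), (10, 62, 63, 7), (14, 57, 63, 25), (18, 55, 63, 38), (26, 58, 59, 14), (30, 59, 60, 65), (34, 60, 62, 51), (38, 62, 64, 59), (42, 64, 66, 66), (46, 65, 67, 53), (50, 67, 68, 52), (54, 69, 71, 52), (58, 72, 73, 62), (62, 71, 74, 115)]
s range of legs [-22.2  20.9] u max 63.2
yaw 79.7 tilt [ 0.001 -0.     0.   ] shift [ 0.04 -0.08  6.09] /n [ 0.01 -0.02  1.22] turn z -0.003 /n -0.0005
```

View pics/w6.png

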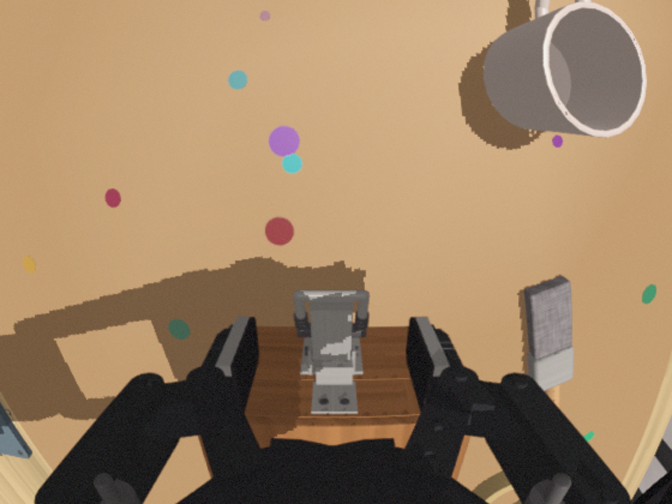

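Call:
{"method": "arm_command", "body": {
  "plan": [
    [[0,-0.06,1.5,0,0,0,-0.45],[0,0,2,0,0,0,-0.45],[0,0,1.5,0,0,0,-0.45],[0,0,1,0,0,0,-0.45],[0,0,0,0,0,0,-0.2],[0,0,0,0,0,0,0],[0,0,0,0,0,0,0.2],[0,0,0,0,0,0,0.4]]
  ]
}}

```text
time: 31.7
position: [0.5604, 0.122, 0.0708]
tool_rot: [0.0, 0.768, 0.641, 0.0]
ft_force: [-1.2, 2.4, 1.1]
width: 0.406
```

Call:
{"method": "arm_command", "body": {
  "plan": [
    [[0,0,0,0,0,0,1],[0,0,0,0,0,0,1],[0,0,0,0,0,0,1],[-0.43,0,-0.69,0,0,0,1],[0,0,0,0,0,0,1]]
  ]
}}

```text
time: 32.33
position: [0.5596, 0.1176, 0.0776]
tool_rot: [0.0, 0.768, 0.641, 0.0]
ft_force: [0.4, 4.7, 2.7]
width: 0.407
```

```bash
python3 -c "
from latch import *
o=observe(); print(o['position'],o['width'],o['ft_force'],o['wrist_torque'])
im,d=get_image('scene'); P=cloud(d,calibration('scene')); prof(P,im,1);
im,d=get_image('side'); P=cloud(d,calibration('side')); prof(P,im,1); save('s6.png',im[190:290,230:350],6)
"
```

```text
[0.55964368 0.11757052 0.07760406] 0.40656128521477786 [0.38730056 4.65426955 2.70628389] [0.79026002 0.014793   0.07178992]
mid [(-2, 100, 102, 6), (2, 74, 76, 10), (6, 75, 79, 8), (10, 75, 77, 9), (14, 78, 79, 6), (18, 63, 64, 7), (22, 64, 65, 5), (26, 65, 67, 8), (30, 66, 67, 5), (34, 66, 69, 8), (38, 68, 70, 6), (42, 69, 71, 8), (46, 70, 71, 7), (50, 70, 72, 5)]
legs [(-2, 59, 97, 8), (26, 58, 63, 5), (30, 62, 63, 6), (34, 62, 68, 7), (38, 65, 70, 7), (42, 71, 73, 6), (46, 73, 76, 7), (50, 77, 78, 6)]
s range of legs [-21.3  29.7] u max 73.2
mid [(54, 76, 79, 5), (58, 76, 83, 8), (62, 74, 77, 5)]
legs [(-2, 59, 83, 14), (2, 48, 61, 11), (6, 55, 61, 4), (18, 55, 64, 6), (34, 64, 65, 5), (38, 64, 67, 4), (54, 87, 101, 7), (58, 87, 103, 9), (62, 89, 102, 5), (66, 88, 98, 8), (70, 89, 103, 9), (74, 89, 104, 32)]
s range of legs [-29.6  27.8] u max 77.0
```

View pics/s6.png

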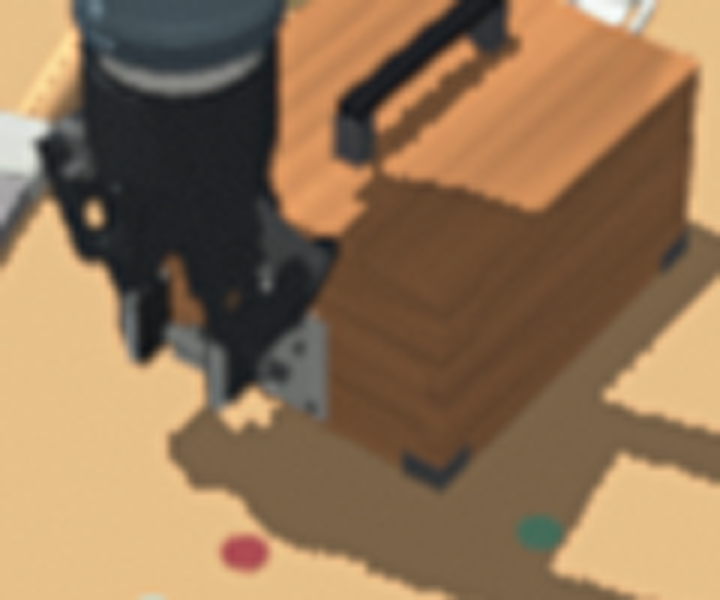

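The loop is gripped and lifting: the leg's z at u=50 went from 67 to 77, and the lever is unchanged. I'll continue along the arc.

Call:
{"method": "arm_command", "body": {
  "plan": [
    [[-0.37,0,-0.38,0,0,0,1],[-0.37,0,-0.32,0,0,0,1],[-0.46,0,-0.26,0,0,0,1],[-0.46,0,-0.18,0,0,0,1],[-0.5,0,-0.12,0,0,0,1],[-0.5,0,-0.03,0,0,0,1],[0,0,0,0,0,0,1]]
  ]
}}

```text
time: 33.3
position: [0.5545, 0.0899, 0.09]
tool_rot: [0.0, 0.768, 0.64, -0.001]
ft_force: [0.5, 0.4, -0.5]
width: 0.01
```

```bash
python3 -c "
from latch import *
o=observe(); print(o['position'],o['width'],o['ft_force'],o['wrist_torque'])
im,d=get_image('scene'); P=cloud(d,calibration('scene')); prof(P,im,1);
go(*at(1,30,-1,91),79.8,n=5)"
```

```text
[0.55448724 0.08992916 0.08999089] 0.010179187126880164 [ 0.52134791  0.44332657 -0.45470214] [-0.05606165  0.04629949 -0.04639569]
mid [(-2, 98, 100, 6), (2, 75, 76, 7), (6, 75, 76, 6), (10, 75, 75, 8), (14, 79, 82, 7), (18, 90, 93, 9), (26, 65, 99, 11), (30, 65, 90, 8), (34, 65, 67, 10), (38, 68, 83, 5), (42, 67, 87, 9), (46, 68, 87, 7), (50, 67, 71, 8), (54, 70, 71, 5), (58, 73, 75, 7), (62, 73, 75, 5)]
legs [(-2, 65, 98, 10), (18, 88, 90, 6), (22, 80, 90, 12), (26, 65, 77, 9), (30, 61, 66, 5)]
s range of legs [15.7 19.1] u max 32.9
yaw 79.7 tilt [-0.    -0.001  0.   ] shift [-0.65  0.03 -0.09] /n [-0.13  0.01 -0.02] turn z -0.002 /n -0.0005
```

Call:
{"method": "arm_command", "body": {
  "plan": [
    [[0.5,0,0,0,0,0,1],[0.5,0,0,0,0,0,1],[0,0,-3,0,0,0,1],[0,0,-3,0,0,0,1],[0,0,-3,0,0,0,1],[0,0,-1,0,0,0,1]]
  ]
}}

```text
time: 34.1
position: [0.5575, 0.1015, 0.192]
tool_rot: [0.001, 0.768, 0.641, 0.001]
ft_force: [0.5, 0.1, 0.3]
width: -0.003
```

```bash
python3 -c "
from latch import *
o=observe(); print(o['position'],o['width'],o['ft_force'],o['wrist_torque'])
im,d=get_image('scene'); P=cloud(d,calibration('scene')); prof(P,im,1)
im,d=get_image('wrist'); P=wcloud(d,calibration('wrist'),o); prof(P,im,1)
im,d=get_image('side'); P=cloud(d,calibration('side')); prof(P,im,1); save('s7.png',im[190:290,230:350],6)
"
```

```text
[0.55752362 0.10148017 0.19204555] -0.0033777700407330996 [0.52911335 0.09524757 0.25735333] [-0.00786881 -0.00755689  0.01011122]
mid [(-2, 96, 98, 7), (2, 80, 84, 6), (6, 81, 83, 7), (10, 75, 77, 8), (14, 80, 81, 7), (18, 63, 66, 5), (22, 63, 66, 7), (26, 64, 65, 7), (30, 65, 67, 6), (34, 65, 66, 8), (38, 66, 69, 7), (42, 66, 67, 7), (46, 67, 69, 6), (50, 69, 71, 7), (54, 68, 73, 7), (58, 72, 74, 8), (62, 74, 76, 5)]
legs [(-2, 66, 94, 12), (2, 80, 83, 6), (6, 78, 83, 6), (10, 74, 79, 10), (14, 71, 77, 6), (18, 67, 71, 6), (22, 64, 66, 7), (26, 61, 64, 7), (30, 58, 59, 6)]
s range of legs [-21.4  19.9] u max 56.8
mid [(2, 77, 79, 27), (6, 76, 80, 143), (10, 72, 73, 71), (14, 60, 78, 102), (18, 71, 78, 162), (22, 61, 62, 74), (26, 61, 63, 75), (30, 62, 63, 65), (34, 63, 64, 77), (38, 63, 64, 73), (42, 64, 65, 74), (46, 64, 66, 72), (50, 65, 67, 72), (54, 66, 68, 70), (58, 69, 71, 70), (62, 71, 73, 100)]
legs [(-2, 78, 104, 159), (2, 61, 85, 55), (6, 76, 79, 78), (10, 73, 76, 72), (14, 69, 73, 71), (18, 65, 68, 76), (22, 63, 67, 72), (26, 60, 63, 61), (30, 57, 59, 61), (34, 55, 58, 65)]
s range of legs [-22.   19.5] u max 34.8
mid [(-2, 89, 104, 28), (2, 86, 103, 24), (6, 75, 80, 13), (10, 60, 74, 6), (14, 70, 78, 19), (18, 73, 80, 15), (22, 63, 63, 5), (26, 64, 64, 4), (30, 63, 65, 7), (34, 64, 67, 5), (38, 64, 67, 6), (42, 66, 67, 4), (46, 66, 67, 8), (50, 66, 67, 5), (54, 68, 70, 8), (62, 72, 74, 8)]
legs [(-2, 86, 104, 34), (2, 53, 102, 14), (6, 76, 80, 10), (10, 71, 74, 6), (14, 70, 74, 7), (18, 66, 73, 4), (22, 62, 67, 8), (26, 60, 66, 8), (30, 57, 59, 7), (34, 57, 61, 6)]
s range of legs [-24.4  17.4] u max 46.3
```

View pics/s7.png

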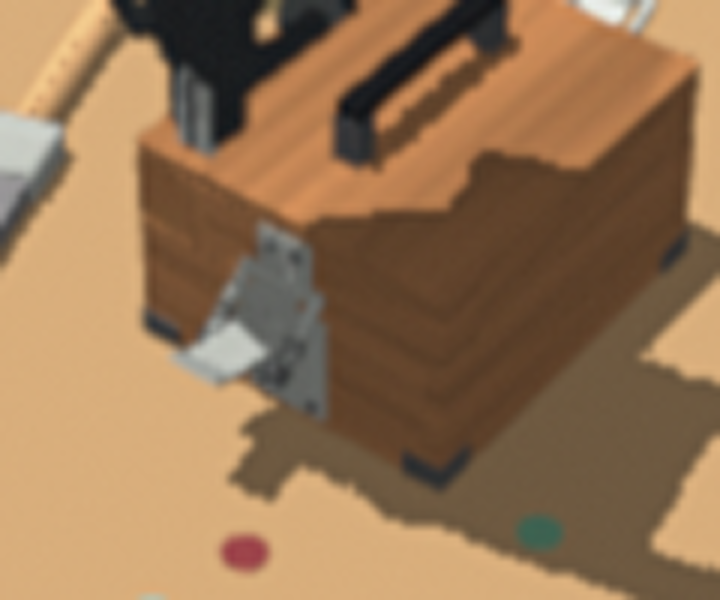

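Side crop: the loop lies in the keeper, with its bar near (285,265), and profiles put the bar at u≈5, z≈77. Now I'll tilt the closed fingers inward by 0.36 rad and press the lever.

Call:
{"method": "arm_command", "body": {
  "plan": [
    [[0,0,0,0,-0.18,0,1],[0,0,0,0,-0.18,0,1],[0,0,0,0,0,0,1],[0,0,0,0,0,0,1]]
  ]
}}

```text
time: 34.75
position: [0.5559, 0.1012, 0.1887]
tool_rot: [0.113, 0.755, 0.631, -0.138]
ft_force: [-0.2, -0.5, 0.1]
width: 0.002
```

```bash
cat >> latch.py <<'E'
def path(sgn,pts,al=.36,s=0,lead=8):
    "tip waypoints (u,z mm) -> tool-axis steps (cm) from where the tool now is"
    o=observe(); q=o['tool_rot']; r=R.from_quat([q[1],q[2],q[3],q[0]]).as_matrix(); p=np.array(o['position'])
    d=(p[:2]-C); print('now tcp u',(sgn*(d@b)*1000-94).round(1),'s',(d@a*1000).round(1),'z',(p[2]*1000).round(1),'tilt',np.degrees(np.arcsin(-sgn*(r[:2,2]@b))).round(1), 'f',o['ft_force'].round(1),'w',round(o['width'],3))
    for u,z in pts:
        t=np.array(at(sgn,u+lead*np.sin(al),s,z+lead*np.cos(al))); print((u,z),(r.T@(t-p)*100).round(2)); p=t
E
python3 -c "
from latch import *
path(1,[(45,95),(48,62),(49.6,48.3),(47.3,41),(42.9,34.7),(36.9,29.9),(32.3,27.9),(29.8,27.2)],s=-1)"
```

```text
now tcp u 47.5 s -2.0 z 188.7 tilt 20.5 f [-0.2 -0.5  0.1] w 0.002
(45, 95) [3.06 0.12 8.06]
(48, 62) [1.44 0.01 2.98]
(49.6, 48.3) [0.63 0.   1.23]
(47.3, 41) [0.04 0.   0.76]
(42.9, 34.7) [-0.19  0.    0.74]
(36.9, 29.9) [-0.39  0.    0.66]
(32.3, 27.9) [-0.36  0.    0.35]
(29.8, 27.2) [-0.21  0.    0.15]
```

Call:
{"method": "arm_command", "body": {
  "plan": [
    [[1.02,0.04,2.7,0,0,0,1],[1.02,0.04,2.7,0,0,0,1],[1.02,0.04,2.66,0,0,0,1],[0.72,0,1.5,0,0,0,1],[0.72,0,1.5,0,0,0,1],[0.32,0,0.6,0,0,0,1],[0.32,0,0.6,0,0,0,1],[0,0,0,0,0,0,1]]
  ]
}}

```text
time: 35.75
position: [0.5587, 0.106, 0.0572]
tool_rot: [0.115, 0.755, 0.63, -0.137]
ft_force: [-0.5, -0.5, -0.2]
width: 0.001
```

```bash
python3 -c "
from latch import *
path(1,[(49.6,48.3),(47.3,41),(42.9,34.7),(36.9,29.9),(32.3,27.9),(29.8,27.2)],s=-1)
im,d=get_image('side'); P=cloud(d,calibration('side')); prof(P,im,1)
im,d=get_image('scene'); P=cloud(d,calibration('scene')); prof(P,im,1)
"
```

```text
now tcp u 52.7 s -0.1 z 57.2 tilt 20.6 f [-0.5 -0.5 -0.2] w 0.001
(49.6, 48.3) [ 0.03 -0.09  0.14]
(47.3, 41) [0.04 0.   0.76]
(42.9, 34.7) [-0.19  0.    0.74]
(36.9, 29.9) [-0.39  0.    0.66]
(32.3, 27.9) [-0.36  0.    0.35]
(29.8, 27.2) [-0.21  0.    0.15]
mid [(-2, 81, 102, 17), (2, 88, 104, 28), (10, 78, 82, 13), (14, 77, 78, 6), (62, 48, 68, 17), (66, 63, 73, 9), (70, 73, 75, 5), (74, 80, 86, 4), (78, 89, 89, 4)]
legs [(-2, 82, 104, 43), (2, 57, 102, 24), (10, 76, 80, 4), (14, 72, 81, 7), (18, 61, 71, 8), (22, 57, 61, 6), (26, 52, 58, 10), (30, 48, 51, 6), (62, 101, 104, 5), (70, 101, 101, 4), (74, 98, 102, 6), (78, 98, 102, 4)]
s range of legs [-28.8  28.5] u max 83.4
mid [(-2, 93, 103, 6), (2, 75, 77, 7), (6, 75, 79, 5), (10, 81, 83, 7), (14, 78, 80, 6), (18, 60, 62, 7), (22, 59, 62, 6), (26, 58, 61, 7), (30, 56, 57, 6), (34, 54, 58, 6), (38, 52, 54, 7), (42, 60, 69, 9), (46, 66, 79, 12), (50, 80, 89, 13), (54, 97, 103, 9)]
legs [(-2, 59, 98, 11), (10, 78, 82, 6), (14, 73, 76, 6), (18, 63, 69, 10), (22, 59, 64, 10), (26, 53, 56, 6), (54, 99, 102, 4)]
s range of legs [-26.5  29.5] u max 67.1
```

Call:
{"method": "arm_command", "body": {
  "plan": [
    [[0.03,-0.05,0.5,0,0,0,1],[0.02,0,0.4,0,0,0,1],[-0.09,0,0.37,0,0,0,1],[-0.1,0,0.37,0,0,0,1],[-0.19,0,0.33,0,0,0,1],[-0.2,0,0.33,0,0,0,1],[0,0,0,0,0,0,1]]
  ]
}}

```text
time: 36.72
position: [0.5546, 0.0922, 0.037]
tool_rot: [0.114, 0.755, 0.63, -0.139]
ft_force: [0.9, 0.8, -0.4]
width: -0.001
```

Call:
{"method": "arm_command", "body": {
  "plan": [
    [[-0.18,0,0.18,0,0,0,1],[-0.18,0,0.17,0,0,0,1],[-0.2,0,0.13,0,0,0,1],[0,0,0,0,0,0,1]]
  ]
}}

```text
time: 37.22
position: [0.5543, 0.0855, 0.0351]
tool_rot: [0.115, 0.755, 0.63, -0.138]
ft_force: [0.6, 1.0, 0.3]
width: 0.002
```

```bash
python3 -c "
from latch import *
path(1,[(29.8,27.2),(45,40)],s=-1)
im,d=get_image('side'); P=cloud(d,calibration('side')); prof(P,im,1)
im,d=get_image('scene'); P=cloud(d,calibration('scene')); prof(P,im,1)
"
```

```text
now tcp u 31.8 s -0.8 z 35.1 tilt 20.7 f [0.6 1.  0.3] w 0.002
(29.8, 27.2) [ 0.09 -0.02  0.01]
(45, 40) [ 0.97 -0.   -1.73]
mid [(-2, 87, 103, 21), (2, 79, 101, 25), (46, 43, 51, 10), (50, 52, 54, 6), (54, 64, 64, 4), (70, 90, 94, 9)]
legs [(-2, 85, 103, 31), (2, 61, 96, 5), (10, 75, 79, 7), (42, 79, 80, 4), (46, 78, 82, 5), (54, 74, 82, 4), (58, 75, 87, 7), (70, 95, 101, 5), (74, 98, 102, 4)]
s range of legs [-27.7  22.4] u max 73.5
mid [(-2, 99, 100, 4), (2, 75, 95, 9), (6, 75, 77, 6), (10, 80, 82, 7), (14, 78, 79, 10), (18, 59, 60, 6), (22, 41, 49, 7), (26, 51, 60, 8), (30, 60, 66, 8), (34, 75, 82, 9), (38, 101, 103, 6)]
legs [(-2, 52, 69, 8), (6, 52, 61, 7), (10, 64, 81, 15), (14, 56, 77, 4), (38, 95, 103, 7), (42, 93, 103, 5)]
s range of legs [-25.8  28.6] u max 54.9
```

Call:
{"method": "arm_command", "body": {
  "plan": [
    [[1.5,0,-1,0,0,0,1],[1.5,0,-2.5,0,0,0,1],[-1,0,-4,0,0,0,1],[-1.5,0,-4,0,0,0,1],[-1.5,0,-4,0,0,0,1],[0,0,0,0,0.18,0,0.5],[0,0,0,0,0.18,0,-0.45],[0,0,0,0,0,0,-0.45]]
  ]
}}

```text
time: 38.33
position: [0.5629, 0.1291, 0.1851]
tool_rot: [0.0, 0.769, 0.639, 0.001]
ft_force: [0.3, 0.2, 0.3]
width: 0.632
```

```bash
python3 -c "
from latch import *
from lid import run
path(1,[])
im,d=get_image('side'); P=cloud(d,calibration('side')); prof(P,im,1)
save('s8.png',im[190:290,230:350],6)
go(*at(-1,30,-.5,200),79.8,n=8)
"
```

```text
now tcp u 76.2 s -0.1 z 185.1 tilt -0.0 f [0.3 0.2 0.3] w 0.632
mid [(-2, 80, 104, 22), (2, 80, 103, 35), (10, 78, 79, 5), (14, 74, 79, 15), (18, 53, 80, 43), (22, 50, 62, 6)]
legs [(-2, 83, 103, 44), (2, 57, 99, 15), (10, 64, 78, 19), (14, 56, 75, 27)]Traceback (most recent call last):
  File "<string>", line 5, in <module>
    im,d=get_image('side'); P=cloud(d,calibration('side')); prof(P,im,1)
                                                            ~~~~^^^^^^^^
  File "latch.py", line 9, in prof
    m=g&(abs(s)>14)&(u>30); print('s range of legs',np.percentile(s[m],[1,99]).round(1),'u max',np.percentile(u[m],99).round(1))
                                                    ~~~~~~~~~~~~~^^^^^^^^^^^^^
    return _quantile_unchecked(
        a, q, axis, out, overwrite_input, method, keepdims, weights)
    return _ureduce(a,
                    func=_quantile_ureduce_func,
    ...<5 lines>...
                    overwrite_input=overwrite_input,
                    method=method)
    r = func(a, **kwargs)
    result = _quantile(arr,
                       quantiles=q,
    ...<2 lines>...
                       out=out,
                       weights=wgt)
    slices_having_nans = np.isnan(arr[-1, ...])
                                  ~~~^^^^^^^^^
IndexError: index -1 is out of bounds for axis 0 with size 0
```

The left lever is shut: nothing stands beyond u≈22, and the bar is at about (11,78). On to the other end.

```bash
sed -i 's/^    m=g&(abs(s)>14)&(u>30); print/    m=g\&(abs(s)>14)\&(u>30)\n    if m.any(): print/' latch.py; python3 -c "
from latch import *
im,d=get_image('side'); save('s8.png',im[190:290,230:350],6)
go(*at(-1,65,-.5,200),79.8,n=8)
go(*at(-1,65,-.5,135),79.8,n=8)"
```

```text
yaw 79.6 tilt [-0.    -0.002  0.   ] shift [-33.07   0.1   -1.53] /n [-4.13  0.01 -0.19] turn z -0.003 /n -0.0003
yaw 79.6 tilt [-0.    -0.002  0.   ] shift [-33.06   0.1    4.97] /n [-4.13  0.01  0.62] turn z -0.003 /n -0.0003
```

View pics/s8.png

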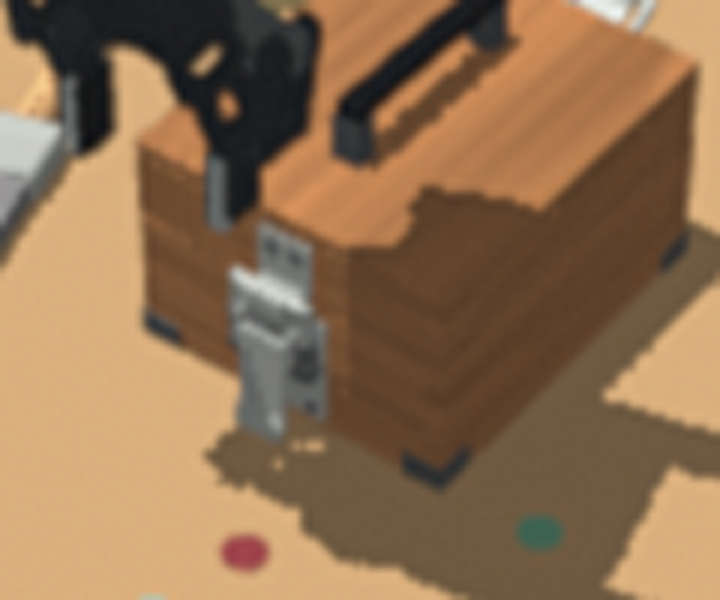

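Call:
{"method": "arm_command", "body": {
  "plan": [
    [[-4.13,0.02,-0.8,0,0,0,-0.45],[-4.13,0.02,-0.7,0,0,0,-0.45],[-4.13,0.02,0,0,0,0,-0.45],[-4.13,0.02,0,0,0,0,-0.45],[-4.13,0.02,0,0,0,0,-0.45],[-4.13,0,0,0,0,0,-0.45],[-4.13,0,0,0,0,0,-0.45],[-4.13,0,0,0,0,0,-0.45]]
  ]
}}

```text
time: 39.42
position: [0.5049, -0.1944, 0.1982]
tool_rot: [-0.0, 0.767, 0.642, -0.001]
ft_force: [0.4, -0.6, -0.0]
width: 0.72
```

Call:
{"method": "arm_command", "body": {
  "plan": [
    [[0,0,1.5,0,0,0,-0.45],[0,0,2.5,0,0,0,-0.45],[0,0,2.5,0,0,0,-0.45],[0,0,0,0,0,0,-0.45],[0,0,0,0,0,0,-0.45]]
  ]
}}

```text
time: 40.05
position: [0.5052, -0.1936, 0.134]
tool_rot: [-0.0, 0.767, 0.641, -0.0]
ft_force: [0.3, 0.0, 0.2]
width: 0.724
```

```bash
python3 -c "
from latch import *
o=observe(); im,d=get_image('wrist'); P=wcloud(d,calibration('wrist'),o); prof(P,im,-1); save('w7.png',im,1)
im,d=get_image('scene'); P=cloud(d,calibration('scene')); prof(P,im,-1)
path(-1,[])
go(*at(-1,65.5,-.5,77),79.8,n=8)"
```

```text
mid [(2, 93, 94, 16), (6, 73, 75, 119), (10, 73, 75, 158), (14, 74, 79, 192), (18, 78, 80, 133), (22, 64, 65, 87), (26, 65, 67, 164), (30, 67, 69, 164), (34, 68, 71, 167), (38, 70, 72, 168), (42, 72, 74, 166), (46, 73, 75, 162), (50, 75, 79, 189), (54, 80, 83, 207), (58, 82, 83, 69)]
legs [(6, 62, 63, 4), (10, 62, 63, 21), (14, 58, 63, 38), (18, 62, 63, 21), (26, 59, 62, 99), (30, 61, 62, 100), (34, 63, 65, 113), (38, 66, 69, 109), (42, 68, 70, 100), (46, 70, 73, 102), (50, 73, 76, 96), (54, 76, 79, 103), (58, 78, 80, 100)]
s range of legs [-22.7  20.4] u max 60.2
mid [(14, 76, 79, 7), (18, 80, 82, 12), (26, 68, 70, 8), (30, 70, 72, 5), (34, 70, 72, 9), (38, 71, 74, 6), (42, 74, 76, 9), (46, 75, 76, 6), (50, 77, 80, 8), (54, 82, 85, 8), (58, 85, 87, 8)]
legs [(30, 63, 66, 7), (34, 64, 67, 7), (38, 68, 69, 6), (42, 70, 73, 6), (46, 71, 74, 6), (50, 73, 74, 4), (54, 78, 80, 6), (58, 80, 81, 5)]
s range of legs [-21.9  21.6] u max 61.4
now tcp u 64.3 s 0.6 z 134.7 tilt -0.0 f [-0.4  0.7  0.4] w 0.728
yaw 79.8 tilt [ 0.001 -0.001  0.   ] shift [-0.11 -0.12  5.77] /n [-0.01 -0.01  0.72] turn z -0.001 /n -0.0001
```

Call:
{"method": "arm_command", "body": {
  "plan": [
    [[-0.1,-0.15,1.5,0,0,0,-0.45],[0,0,2,0,0,0,-0.45],[0,0,1.5,0,0,0,-0.45],[0,0,0.8,0,0,0,-0.45],[0,0,0,0,0,0,-0.2],[0,0,0,0,0,0,0],[0,0,0,0,0,0,0.2],[0,0,0,0,0,0,0.4]]
  ]
}}

```text
time: 41.15
position: [0.5029, -0.196, 0.0763]
tool_rot: [0.001, 0.768, 0.641, -0.0]
ft_force: [-3.3, -3.3, 1.9]
width: 0.421
```

Call:
{"method": "arm_command", "body": {
  "plan": [
    [[0,0,0,0,0,0,1],[0,0,0,0,0,0,1],[0.32,0,-0.38,0,0,0,1],[0.33,0,-0.35,0,0,0,1],[0.43,0,-0.3,0,0,0,1],[0.44,0,-0.23,0,0,0,1],[0,0,0,0,0,0,1]]
  ]
}}

```text
time: 42.02
position: [0.5056, -0.181, 0.0887]
tool_rot: [0.001, 0.768, 0.641, -0.0]
ft_force: [-2.9, -4.0, 2.1]
width: 0.419
```

```bash
python3 -c "
from latch import *
path(-1,[])
im,d=get_image('scene'); P=cloud(d,calibration('scene')); prof(P,im,-1)"
```

```text
now tcp u 51.1 s -1.6 z 88.7 tilt -0.1 f [-2.9 -4.   2.1] w 0.419
mid [(14, 77, 78, 8), (18, 78, 82, 14), (22, 63, 77, 4), (26, 67, 70, 7), (30, 69, 72, 7), (34, 69, 73, 7), (38, 71, 72, 6), (42, 84, 94, 12)]
legs [(30, 62, 69, 5), (34, 73, 79, 14), (38, 81, 88, 14), (42, 93, 104, 14), (46, 93, 100, 5), (50, 94, 103, 6), (54, 86, 96, 4)]
s range of legs [-22.8  29.3] u max 58.9
```

Call:
{"method": "arm_command", "body": {
  "plan": [
    [[0.49,0,-0.17,0,0,0,1],[0.49,0,-0.08,0,0,0,1],[0.5,0,0,0,0,0,1],[0.52,0,0.05,0,0,0,1],[0,0,0,0,0,0,1]]
  ]
}}

```text
time: 42.7
position: [0.5089, -0.1597, 0.0899]
tool_rot: [-0.001, 0.768, 0.641, 0.0]
ft_force: [-0.4, 1.0, -0.1]
width: -0.001
```

```bash
python3 -c "
from latch import *
path(-1,[])
im,d=get_image('scene'); P=cloud(d,calibration('scene')); prof(P,im,-1)"
```

```text
now tcp u 29.6 s -2.0 z 89.9 tilt 0.1 f [-0.4  1.  -0.1] w -0.001
mid [(10, 89, 91, 5), (14, 89, 91, 6), (18, 81, 87, 7), (22, 91, 104, 7), (26, 67, 93, 7), (30, 69, 104, 9), (34, 68, 90, 6), (38, 71, 90, 5), (42, 73, 96, 7), (46, 72, 74, 7), (50, 72, 77, 8), (54, 76, 82, 6), (58, 79, 81, 9)]
legs [(14, 90, 92, 5), (18, 81, 87, 4), (22, 75, 76, 4), (26, 67, 74, 6), (30, 65, 67, 4)]
s range of legs [16.1 19.4] u max 33.7
```

Call:
{"method": "arm_command", "body": {
  "plan": [
    [[-0.6,0,0,0,0,0,1],[-0.8,0,0,0,0,0,1],[-0.5,0,-2,0,0,0,1],[0,0,-2,0,0,0,1],[0,0,-2,0,0.18,0,1],[0,0,0,0,0.18,0,1],[0,0,0,0,0,0,1],[0,0,0,0,0,0,1]]
  ]
}}

```text
time: 43.75
position: [0.5052, -0.1798, 0.1498]
tool_rot: [-0.115, 0.756, 0.63, 0.137]
ft_force: [-0.3, -0.0, 1.1]
width: 0.0
```

```bash
python3 -c "
from latch import *
path(-1,[(45,95),(48,62),(49.6,48.3),(47.3,41),(42.9,34.7),(36.9,29.9),(32.3,27.9),(29.8,27.2)],s=-1)
im,d=get_image('scene'); P=cloud(d,calibration('scene')); prof(P,im,-1); save('sc9.png',im[160:230,190:290],6)"
```

```text
now tcp u 50.0 s -2.2 z 149.8 tilt 20.5 f [-0.3 -0.   1.1] w 0.0
(45, 95) [-1.45  0.12  4.51]
(48, 62) [-1.44  0.    2.98]
(49.6, 48.3) [-0.63  0.    1.23]
(47.3, 41) [-0.04  0.    0.76]
(42.9, 34.7) [ 0.19 -0.    0.74]
(36.9, 29.9) [ 0.39 -0.    0.66]
(32.3, 27.9) [ 0.36 -0.    0.35]
(29.8, 27.2) [ 0.21 -0.    0.15]
mid [(14, 76, 78, 7), (18, 81, 84, 11), (26, 66, 68, 5), (30, 67, 70, 10), (34, 69, 70, 9), (38, 70, 72, 6), (42, 71, 75, 8), (46, 71, 72, 6), (50, 74, 76, 7), (54, 75, 78, 9), (58, 80, 84, 8), (62, 80, 80, 4)]
legs [(18, 70, 84, 7), (26, 66, 69, 5), (30, 62, 64, 4), (34, 61, 63, 4)]
s range of legs [-21.   19.5] u max 55.1
```

View pics/sc9.png

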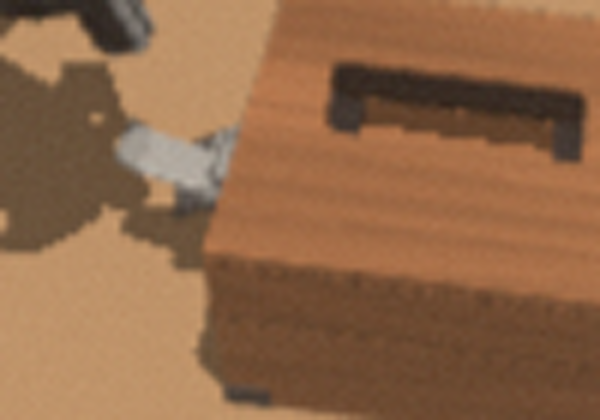

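Scene crop: the lever points out alone at (170,160), and the loop now leans in to the keeper at (215,160). I'll press it.

Call:
{"method": "arm_command", "body": {
  "plan": [
    [[-0.72,0.06,2.25,0,0,0,1],[-0.72,0.06,2.25,0,0,0,1],[-0.72,0,1.5,0,0,0,1],[-0.72,0,1.5,0,0,0,1],[-0.32,0,0.6,0,0,0,1],[-0.32,0,0.6,0,0,0,1],[0,0,0,0,0,0,1]]
  ]
}}

```text
time: 44.68
position: [0.5064, -0.1821, 0.0562]
tool_rot: [-0.115, 0.755, 0.63, 0.137]
ft_force: [-0.4, -0.4, 0.5]
width: -0.002
```

```bash
python3 -c "
from latch import *
path(-1,[(49.6,48.3),(47.3,41)],s=-1)
im,d=get_image('scene'); P=cloud(d,calibration('scene')); prof(P,im,-1)"
```

```text
now tcp u 52.1 s -0.5 z 56.2 tilt 20.6 f [-0.4 -0.4  0.5] w -0.002
(49.6, 48.3) [-0.04 -0.05  0.03]
(47.3, 41) [-0.04 -0.    0.76]
mid [(14, 80, 82, 7), (18, 80, 82, 8), (30, 55, 59, 6), (34, 55, 56, 7), (38, 54, 55, 6), (42, 55, 62, 12), (46, 65, 75, 18), (50, 76, 84, 18), (54, 91, 102, 22), (58, 100, 104, 10)]
legs [(14, 77, 81, 5), (18, 67, 71, 6), (22, 63, 67, 5), (30, 50, 53, 6), (58, 102, 104, 7)]
s range of legs [-27.7  29.8] u max 79.0
```

Call:
{"method": "arm_command", "body": {
  "plan": [
    [[-0.03,-0.05,0.45,0,0,0,1],[-0.02,0,0.4,0,0,0,1],[0.09,0,0.37,0,0,0,1],[0.1,0,0.37,0,0,0,1],[0.19,0,0.33,0,0,0,1],[0.2,0,0.33,0,0,0,1],[0,0,0,0,0,0,1]]
  ]
}}

```text
time: 45.6
position: [0.5073, -0.1679, 0.0366]
tool_rot: [-0.116, 0.755, 0.63, 0.137]
ft_force: [0.8, -0.1, 0.4]
width: 0.001
```

Call:
{"method": "arm_command", "body": {
  "plan": [
    [[0.18,0,0.18,0,0,0,1],[0.18,0,0.17,0,0,0,1],[0.2,0,0.13,0,0,0,1],[0,0,0,0,0,0,1]]
  ]
}}

```text
time: 46.1
position: [0.5093, -0.1621, 0.0347]
tool_rot: [-0.115, 0.755, 0.63, 0.137]
ft_force: [-0.8, 0.3, -0.7]
width: 0.001
```

```bash
python3 -c "
from latch import *
path(-1,[(29.8,27.2)],s=-1)
im,d=get_image('scene'); P=cloud(d,calibration('scene')); prof(P,im,-1)"
```

```text
now tcp u 31.9 s -1.2 z 34.7 tilt 20.6 f [-0.8  0.3 -0.7] w 0.001
(29.8, 27.2) [-0.07  0.02 -0.02]
mid [(14, 81, 81, 6), (18, 80, 82, 9), (26, 47, 57, 12), (30, 55, 61, 14), (34, 70, 77, 12), (38, 85, 103, 19), (42, 97, 102, 5)]
legs [(14, 79, 79, 4), (38, 88, 100, 8), (42, 88, 101, 5), (46, 88, 96, 4), (58, 90, 102, 4)]
s range of legs [-29.4  29.4] u max 64.6
```

Now back off and look down on both ends from above.

Call:
{"method": "arm_command", "body": {
  "plan": [
    [[-1.5,0,-1,0,0,0,1],[-1.5,0,-2.5,0,0,0,1],[0,0,-4,0,0,0,1],[0,0,-4,0,0,0,1],[0,0,-5,0,0,0,1],[0,0,-5,0,-0.18,0,1],[0,0,-4,0,-0.18,0,1],[0,0,0,0,0,0,1]]
  ]
}}

```text
time: 47.15
position: [0.4914, -0.2719, 0.2703]
tool_rot: [0.005, 0.767, 0.642, 0.0]
ft_force: [0.6, 0.6, -1.0]
width: -0.0
```

```bash
python3 -c "
from latch import *
path(-1,[])
def look(P,im,n):
  for sg in (1,-1): print(n,sg); prof(P,im,sg)
o=observe(); im,d=get_image('wrist'); P=wcloud(d,calibration('wrist'),o); look(P,im,'wrist'); save('w10.png',im,1.4)
im,d=get_image('side'); look(cloud(d,calibration('side')),im,'side')"
```

```text
now tcp u 143.1 s 0.6 z 270.3 tilt -0.4 f [ 0.6  0.6 -1. ] w -0.0
wrist 1
mid []
legs []
wrist -1
mid [(2, 92, 104, 180), (6, 72, 74, 62), (10, 74, 78, 42), (14, 77, 79, 63), (18, 71, 78, 114)]
legs [(2, 79, 104, 186), (6, 62, 63, 5), (10, 77, 78, 11), (14, 75, 79, 81), (18, 61, 63, 9)]
side 1
mid [(-2, 81, 103, 29), (2, 79, 99, 28), (10, 77, 80, 6), (14, 63, 80, 16), (18, 53, 80, 37), (22, 45, 49, 5)]
legs [(-2, 79, 104, 49), (2, 71, 96, 17), (10, 60, 79, 16), (14, 58, 75, 16), (18, 56, 64, 4)]
side -1
mid []
legs []
```

View pics/w10.png

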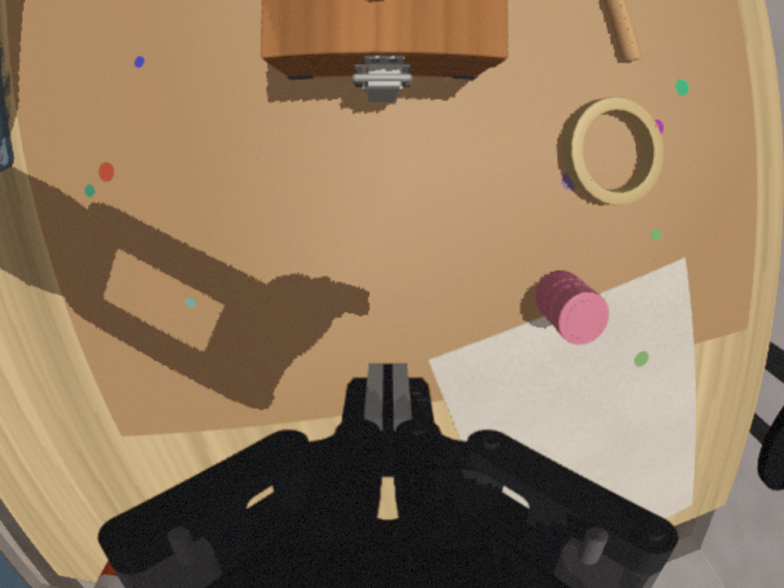

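w10: the right latch lies flat at (382,80), with its bar across the keeper. Last numeric check is each lever face's u against z.

```bash
python3 -c "
from latch import *
from lid import rect
def lev(P,sgn,n):
    q=P[...,:2]-C; u=(sgn*(q@b)-.094)*1000; s=(q@a)*1000; z=P[...,2]*1000
    print(n,sgn,[(k,np.median(u[m]).round(1),int(m.sum())) for k in range(4,66,6) if (m:=(abs(s)<11)&(abs(z-k)<3)&(u>8)&(u<45)).sum()>3])
o=observe(); im,d=get_image('wrist'); lev(wcloud(d,calibration('wrist'),o),-1,'wrist')
for n in ('side','scene'):
    im,d=get_image(n); P=cloud(d,calibration(n)); lev(P,1,n); lev(P,-1,n)
    near=np.hypot(P[...,0]-.532,P[...,1]+.038)<.15; z=P[...,2]
    rect(P,near&(z>.104)&(z<.115)&(im[...,0]>1.2*im[...,2]))"
```

```text
wrist -1 [(4, np.float64(23.7), 29), (10, np.float64(21.6), 51), (16, np.float64(20.1), 18), (28, np.float64(19.9), 17), (34, np.float64(19.7), 19), (40, np.float64(19.3), 9), (46, np.float64(19.5), 12), (52, np.float64(19.3), 13), (58, np.float64(18.8), 51)]
side 1 [(4, np.float64(24.9), 22), (10, np.float64(21.5), 16), (16, np.float64(18.4), 17), (22, np.float64(17.3), 10), (28, np.float64(18.2), 11), (34, np.float64(17.7), 12), (40, np.float64(17.6), 10), (46, np.float64(18.9), 10), (52, np.float64(18.6), 14), (58, np.float64(15.9), 18), (64, np.float64(17.7), 6)]
side -1 []
rect [ 0.5326 -0.0388] [0.1943 0.1639] 80.12 z 0.1092 2786
scene 1 [(4, np.float64(30.0), 53), (10, np.float64(21.0), 7), (16, np.float64(18.7), 7), (58, np.float64(16.7), 6)]
scene -1 [(4, np.float64(39.3), 17)]
rect [ 0.5331 -0.0405] [0.1883 0.1634] 79.8 z 0.111 3194
```

```bash
python3 -c "
from station import finish_job; print(finish_job())"
```

```text
the job is handed in; nothing more can be done
None
```

The case is packed and handed in at about 47 s of the 210 s allowed; handing in returned no verdict.

- **Jars:** green, ochre and blue each stand in their own cell, with caps measured at 95 mm against an expected 96 mm. There was no red jar on the table. I left the pink look-alike alone.
- **Lid:** it is down over both pins, with its top at 109–111 mm (110 expected). It is within 2–3 mm and 0.5° of the case, about as fine as the cameras measure.
- **Latches:** both loops are in their keepers and both levers lie flat, with their faces at 17–20 mm from the end (19.5 expected when shut) and a slope under about 0.05 rad.
- **Untouched items:** I planned every move clear of the tape roll, mug and brush, and they looked in place in the pictures. I did not measure them again at the end.

**What didn't match:**
- On both loops the grip slipped off the bar just past vertical. The closed fingers pushed it on, and it dropped into the hook by itself.
- In the last view the right bar read about 3 mm further out than its nominal point. That is within the 7 mm limit and inside the keeper's lip.

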